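# Put a sample vial away in a press-lid tub

### The job

Put the sample vial that stands by itself on the bench away: stand it upright in the open grey tub, then take the tub's lid from its sloping rest and press it down onto the rim until it snaps fully home, level all round. Leave the closed tub standing upright on the bench, and do not disturb the other things on the bench.

Things in the scene. Friction and masses are not known exactly. Their poses are not given: they have to be found in the camera images.
- sample_vial: round vial with a screw cap, 25 mm in diameter, 64 mm tall, the only one that stands by itself on the bench (others stand in a rack at the left and are not part of the job); origin at the centre of its underside, z up along it. Its solid shape ends at 58 mm. Hold it near the top, so that the gripper stays clear of the tub's rim.
- storage_tub: open round grey plastic tub, loose, 130 mm outside diameter, 83 mm tall; origin at the centre of its underside, z up. Walls 4 mm (bore 122 mm); inner floor at z = 5 mm. Four small steel spring catches, 90 degrees apart, stand 4 to 5 mm into the bore about 4 mm below the rim: 113 mm clear between facing catches.
- tub_lid: round grey press-on lid with a black bar handle; origin at the centre of the underside of its flange, z out of its top, x along the handle. Flange 142 mm across, 6 mm thick; below it a plug 14 mm deep (109 mm across at the bottom, widening to a 118 mm bead). It starts plug down on the sloping rest, tilted 35 degrees, x pointing up the slope.
- lid_handle (a point): middle of the lid's handle, 23 mm above the lid's origin, axes as the lid's: an upright bar 76 mm along x, 16 mm thick along y, reaching from 6 to 40 mm above the lid's origin
- tub_rim (a point): centre of the tub's mouth, level with its rim, 83 mm above the tub's origin. Set loosely on, the lid stops on the catches some 5 to 8 mm proud, often a little aslant; about 10 to 20 N straight down over its middle snaps it home, flange on the rim, so that the lid's origin coincides with this point
- lid_rest: fixed aluminium rest; origin at the centre of its underside, z up. A plate 146 x 118 mm rises at 35 degrees towards the rest's +x (roughly away from the robot), its middle 56 mm above the bench. Two steel pegs, 8 mm thick, 26 mm long, stand square out of the plate near its low edge and hold the lid's edge: lift the lid square off the plate by 30 mm to clear them.
- closed_tub: bystander: small white tub with its screw lid on, 71 mm wide, 68 mm tall; origin at the centre of its underside
- timer_box: bystander: flat white timer with buttons, 66 x 62 x 21 mm; origin at the centre of its underside
- wash_flask: bystander: wash bottle with a bent spout, 58 x 92 mm, 177 mm tall; origin at the centre of its underside
- glass_beaker: bystander: small glass beaker, 50 mm wide, 63 mm tall; origin at the centre of its underside

How it is judged (in metres and radians):
On the way, in this order (a step that is already met when the one before it is completed fails the run):
1. the sample vial stands upright in the tub, let go (horizontal distance between sample_vial and storage_tub below 0.05 m and z of sample_vial in the frame of storage_tub below 0.015 m and angle between sample_vial's own z axis and vertical below 0.2 rad and contact force between sample_vial and the fingers below 0.1 N and linear speed of sample_vial below 0.05 m/s), for 0.2 s.
2. the lid is pressed home on the tub's rim (z of tub_lid in the frame of storage_tub between 0.079 and 0.085 m and horizontal distance between tub_lid and storage_tub below 0.005 m and angle between the z axis of tub_lid and the z axis of storage_tub, either way round below 0.035 rad and angle between tub_lid's own z axis and vertical below 0.06 rad), for 0.2 s.
At the end, for the whole second after the job is handed in: The tub stands upright on the bench, the sample vial stands in it upright (within 0.2 rad) on its floor, and the lid is home: flange within 2 mm of the rim, centred within 5 mm, parallel to the rim within 2 degrees; all at rest (all of step 2 and horizontal distance between sample_vial and storage_tub below 0.05 m and z of sample_vial in the frame of storage_tub below 0.015 m and angle between sample_vial's own z axis and vertical below 0.2 rad and angle between storage_tub's own z axis and vertical below 0.05 rad and height (world z) of storage_tub between -0.01 and 0.01 m and linear speed of each of tub_lid, storage_tub, sample_vial below 0.02 m/s); the robot touches nothing.
It fails at once if the bystander closed_tub is pushed 40 mm or more, or knocked over (distance of closed_tub from where it was at the start of the episode above 0.04 m or angle between closed_tub's own z axis and vertical above 0.5 rad).
It fails at once if the bystander timer_box is pushed 40 mm or more, or knocked over (distance of timer_box from where it was at the start of the episode above 0.04 m or angle between timer_box's own z axis and vertical above 0.5 rad).
It fails at once if the bystander wash_flask is pushed 40 mm or more, or knocked over (distance of wash_flask from where it was at the start of the episode above 0.04 m or angle between wash_flask's own z axis and vertical above 0.5 rad).
It fails at once if the bystander glass_beaker is pushed 40 mm or more, or knocked over (distance of glass_beaker from where it was at the start of the episode above 0.04 m or angle between glass_beaker's own z axis and vertical above 0.5 rad).
It fails at once if the tub is tipped by more than 0.4 rad (angle between storage_tub's own z axis and vertical above 0.4 rad).
It also fails if it takes over 58 s, if anything falls off the work surface, if the arm or the gripper's body presses on something with over 40 N, if the wrist force passes 120 N, or if a joint passes its speed limit or range.

### The arm

A 7-joint arm with a two-finger parallel gripper is mounted at the origin on a cart in front of the work surface, level with it; the furniture and walls round the work are solid. World frame = base frame: x ahead of the robot, y to its left, z up, the work surface at z = 0. Lengths are in m, angles in degrees, forces in N, time in s.
With the tool pointing down it reaches from about 0.425 to 0.875 m from the base axis. Payload 4.7 kg.
Tool frame: the origin (TCP) lies on the centre line of the jaws, within the pads' length; the fingertips stand ahead of it and the grasp point (between the pads) lies 2 mm behind it (env.tip_reach is the x of the fingertips in the tool frame, in m); x points along the fingers, z is the direction in which the jaws open and shut, and the axes are right-handed (so a half turn about x gives the same grasp; the last joint's range is limited). The gripper opens to 87 mm and grips with 3 to 60 N. Pads are 19 mm wide; open, the fingers measure 117 mm over their backs; the gripper's body (75 mm by 190 mm) begins 51 mm behind the grasp point.
Start: joints at [65.667, 18.392, -4.016, 83.108, 1.295, 78.541, -3.26], TCP at [0.276, -0.588, 0.211] pointing down, gripper open.
Joint ranges: [-163.93, 163.93], [-17.29, 119.83], [-79.2, 71.16], [3.27, 140.29], [-89.18, 269.18], [5.43, 117.66], [-154.24, 154.24]. Speed limits (degrees/s): [147.25, 147.25, 180, 180, 180, 180, 180].

### API

Orientations are given as [roll, pitch, yaw] about the fixed x, y, z axes, in that order (R = Rz(yaw) Ry(pitch) Rx(roll)).
In Python, from cell import telemetry, optics, env, models gives the robot as it stands.
- The arm moves only by the shell command python3 -m pendant 'ROWS' [FORCE]. ROWS is JSON, a list of rows, each a list of 3 entries, a list of its own where there are three numbers: the finger opening in mm, from 0 to 87, then the shift along the tool's x, y, z in mm, then the turn, a rotation vector about the tool's x, y, z in rad. A call has 1 to 10 rows; each row is the pose to reach, as a shift and turn from the pose commanded when the call began, along the tool's axes at that moment; what a row does not reach only later rows make up. A row lasts 1/12 s, in which the tool goes at most 41.7 mm and 7.16 degrees, less where a joint would pass 70% of its speed; a pose out of reach is approached as far as the arm can. A call with a gripper value outside its range is refused whole. The fingers move at their own pace and stop on an object; FORCE is the grip in N (left out, the last holds). Time passes only in rows, so rows that repeat a pose let the fingers close. It gives the time, the measured TCP pose, the force and the opening at its end, in the units of the state.
- telemetry.get_obs(): the state, without advancing time (a new reading comes with each control period).
- optics.read_camera(name): name is "side" or "top" or "wrist"; returns a dict with "image" (400x640x3 uint8, blue, green, red), "range_z" (400x640 float32, m along the optical axis (not along the pixel's ray), 0 where there is no reading), "fx", "fy", "cx", "cy" (pixels), "cam_to_world" (4x4, takes a point from camera to world coordinates). Camera axes: x right, y up, looking along -z (the intrinsics and any distortion apply to the point x, -y, -z); pixel columns grow to the right and rows downward; lengths in m; the calibration is good to about 2 mm. A picture is of the moment at which its call begins.
- env.sign_off(): hands the job in, once; it reports no verdict.
Trained networks look in the newest picture that a camera, given by its name, has taken for a name from the list of things; names that differ only in an ending like _2 or _b are one class to them, and where a whole thing is asked for, a point or a joint stands for the part that bears it (a point fixed in the world has none). Each returns a list of dicts, best first, with "confidence" (0 to 1); they miss things now and then, are a little off and sometimes report something else, mostly with a low value. They report only what shows in the picture. A call takes as long as a camera call.
- models.masks_of(camera, label): "pixels" (400x640 bool, what is visible of it) and "extent" ([left, top, right, bottom] as shares, 0 to 1, of the picture: columns of its width, rows of its height, round what is visible of it).
- models.landmark_of(camera, label): "centre" ([row, column] as shares, 0 to 1, of the picture: columns of its width, rows of its height: a listed point, or the origin of a listed thing).
The state is a dict: "time_s": time; "qpos": joint angles; "joint_velocities": joint speeds; "effort": joint torques, N m; "tool_pos": TCP position; "tool_rot": TCP orientation; "force": force on the tool from outside, world axes, zero at the start; "wrist_torque": the same for the moment, N m; "grip_width": finger opening in m.
Only numpy, scipy, OpenCV 4.12 (cv2) and the standard library are available. Lean on these libraries where they do the work, as an engineer would, in place of code of your own. Each camera call takes 0.05 s, during which the arm holds its last target.

## Working session

There is one attempt and no reset: what is moved stays moved. The work goes in short steps, Python scripts to look and compute and a shell command to move; the robot and the scene stay as the last step left them, time stands still between calls to the robot, and variables do not carry over. Pictures are saved under pics/ and viewed, and the job is handed in when it is done.

```bash
ls; mkdir -p pics; cat > h.py <<'E'
import numpy as np, cv2
from scipy.spatial.transform import Rotation as R
from cell import telemetry, optics, env, models
def snap(cam,name):
    d=optics.read_camera(cam); cv2.imwrite(f'pics/{name}.png',d['image']); return d
def px2w(d,r,c,z=None):
    # rows, cols arrays -> world using depth
    r=np.atleast_1d(r); c=np.atleast_1d(c)
    z=d['range_z'][r,c] if z is None else z
    p=np.stack([(c-d['cx'])/d['fx']*z, -(r-d['cy'])/d['fy']*z, -z, np.ones(len(r))])
    return (np.array(d['cam_to_world'])@p)[:3].T
def cloud(d,m):
    r,c=np.nonzero(m & (d['range_z']>0)); return px2w(d,r,c)
E
python3 - <<'E'
from h import *
o=telemetry.get_obs(); print(o, env.tip_reach)
for cam in ['top','side','wrist']:
    d=snap(cam,cam+'0'); print(cam,{k:d[k] for k in d if k not in('image','range_z')})
    if cam=='wrist': continue
    for l in ['sample_vial','storage_tub','tub_lid','lid_handle','lid_rest','closed_tub','timer_box','wash_flask','glass_beaker']:
        for m in models.masks_of(cam,l)[:2]:
            P=cloud(d,m['pixels'])
            print(l,round(m['confidence'],2),m['pixels'].sum(),np.round(m['extent'],3),np.round(np.median(P,0),3) if len(P) else None, np.round(np.percentile(P,[2,98],axis=0),3).tolist() if len(P) else None)
E
```

```text
pics
{'time_s': 0.0, 'qpos': array([65.66699919, 18.43920659, -4.01700326, 83.17504117,  1.29446703,
       78.5392036 , -3.26060406]), 'joint_velocities': array([ 0.02818115, -0.02127642,  0.05767973, -0.01749944, -0.09102194,
        0.00879144,  0.05867017]), 'effort': array([-8.51415225e-04, -4.91293252e+01, -4.04530624e-01, -3.12525594e+01,
       -6.39201910e-02,  4.37994674e-02,  1.76368476e-04]), 'tool_pos': array([ 0.27587897, -0.58792223,  0.20985883]), 'tool_rot': array([-177.51729803,   89.89166513,  117.62614169]), 'force': array([0.48167732, 0.79411074, 0.68899674]), 'wrist_torque': array([ 0.00977665,  0.0106348 , -0.01792738]), 'grip_width': 0.08724390500376746} 0.017
top {'fx': 512.0083048014008, 'fy': 512.0083048014008, 'cx': 311.0030771895489, 'cy': 196.69391704906818, 'cam_to_world': array([[ 0.02482229,  0.98410013, -0.17587152,  0.31844692],
       [-0.99959304,  0.02195897, -0.01820849, -0.02410153],
       [-0.01405702,  0.17625192,  0.98424472,  1.50609249],
       [ 0.        ,  0.        ,  0.        ,  1.        ]])}
sample_vial 0.61 41 [0.482 0.533 0.487 
[... 2522 characters left out ...]
7]]
closed_tub 0.56 1745 [0.443 0.396 0.521 0.503] [0.482 0.106 0.054] [[0.422, 0.082, 0.004], [0.543, 0.21, 0.084]]
wash_flask 0.85 2528 [0.579 0.602 0.681 0.826] [ 0.664 -0.363  0.1  ] [[0.64, -0.374, 0.009], [0.71, -0.334, 0.173]]
wrist {'fx': 328.09563215012855, 'fy': 328.09563215012855, 'cx': 322.3814559941079, 'cy': 202.5804433436187, 'cam_to_world': array([[ 4.26420181e-01,  8.61502715e-01,  2.75642707e-01,
         3.52730465e-01],
       [-9.04525014e-01,  4.05944619e-01,  1.30550628e-01,
        -5.51758912e-01],
       [ 5.74046920e-04, -3.04995146e-01,  9.52353732e-01,
         3.84924185e-01],
       [ 0.00000000e+00,  0.00000000e+00,  0.00000000e+00,
         1.00000000e+00]])}
```

View pics/top0.png

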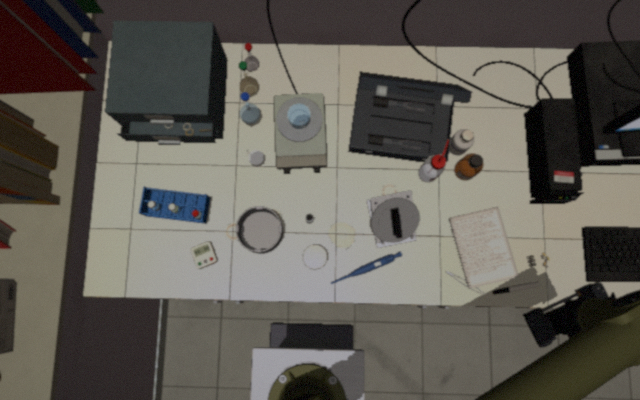

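View pics/side0.png

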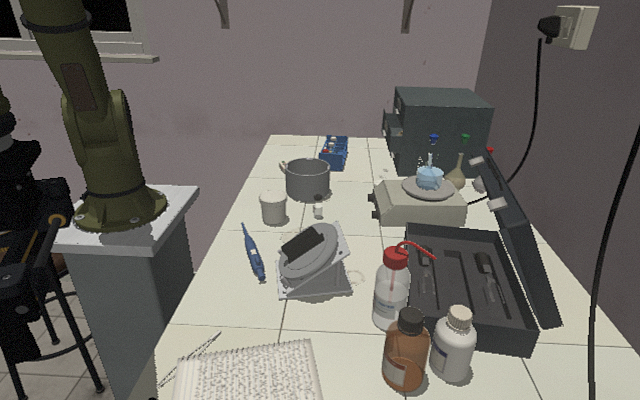

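View pics/wrist0.png

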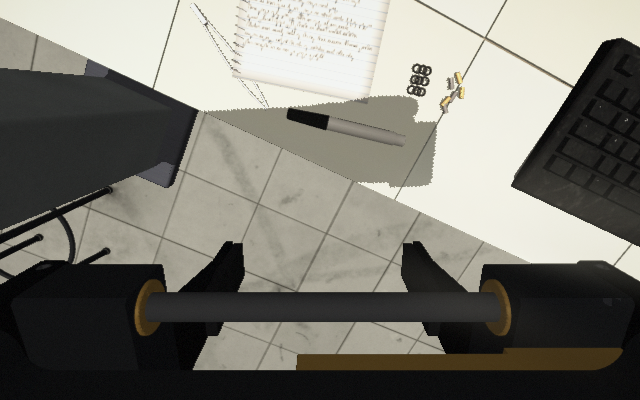

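The top view shows the vial at (309,217), the tub at (261,229), the lid handle at (396,222) and the closed white tub at (315,257). The side view agrees: vial (319,205), tub (307,180), lid (308,250). Next I'll fit geometry to these.

```bash
cat >> h.py <<'E'
from scipy.optimize import least_squares
def circ(P,r=None):
    if r is None:
        s=least_squares(lambda q:np.hypot(P[:,0]-q[0],P[:,1]-q[1])-q[2],[*P[:,:2].mean(0),.05],loss='soft_l1',f_scale=.002)
    else: s=least_squares(lambda q:np.hypot(P[:,0]-q[0],P[:,1]-q[1])-r,P[:,:2].mean(0),loss='soft_l1',f_scale=.002)
    return np.round(s.x,4)
def allcloud(d):
    return cloud(d,np.ones((400,640),bool))
def box(P,lo,hi): return P[np.all((P>lo)&(P<hi),1)]
def plan(pos,Rt,name=''):
    """shift mm / rotvec in tool frame from current measured pose"""
    o=telemetry.get_obs(); R0=R.from_euler('xyz',o['tool_rot'],degrees=True)
    s=R0.inv().apply(np.array(pos)-o['tool_pos'])*1000
    v=(R0.inv()*R.from_matrix(Rt)).as_rotvec()
    print(name,'shift',np.round(s,1),'turn',np.round(v,4),'|s|',round(np.linalg.norm(s)),'deg',round(np.degrees(np.linalg.norm(v)),1),'t',o['time_s'],'R0z',np.round(R0.as_matrix()[:,2],2))
def Rtool(x,z):
    x=np.array(x,float);x/=np.linalg.norm(x);z=np.array(z,float);z-=x*(z@x);z/=np.linalg.norm(z)
    return np.stack([x,np.cross(z,x),z],1)
E
python3 - <<'E'
from h import *
for cam in ['top','side']:
    d=optics.read_camera(cam); P=allcloud(d)
    v=box(P,[.48,-.03,.01],[.56,.04,.08]); print(cam,'vial',len(v),circ(v,.0125),np.percentile(v[:,2],98), circ(v[v[:,2]>.055],.0115) if (v[:,2]>.055).sum()>3 else '')
    t=box(P,[.39,.05,.078],[.58,.25,.09]); print('rim',len(t),circ(t),circ(t,.063),t[:,2].mean(), t.min(0),t.max(0))
    t=box(P,[.39,.05,.02],[.58,.25,.07]); 
    b=box(P,[.1,-.6,-.02],[.9,.6,.01]); print('bench z',np.median(b[:,2]))
    l=box(P,[.44,-.33,.02],[.60,-.15,.2])
    n0=np.array([-np.sin(np.radians(35)),0,np.cos(np.radians(35))])
    h=l@n0; hist,e=np.histogram(h,bins=np.arange(h.min(),h.max(),.003)); print([(round(a,3),int(c)) for a,c in zip(e,hist)])
    # RANSAC flange plane
    best=None; rng=np.random.default_rng(0)
    for i in range(800):
        q=l[rng.choice(len(l),3,False)]; n=np.cross(q[1]-q[0],q[2]-q[0]); n/=np.linalg.norm(n)+1e-9; n*=np.sign(n[2]) or 1
        if n@n0<.97: continue
        c=(abs((l-q[0])@n)<.0015).sum()
        if best is None or c>best[0]: best=(c,n,q[0])
    c,n,q=best; I=l[abs((l-q)@n)<.002]; m=I.mean(0); n=np.linalg.svd(I-m)[2][2]; n*=np.sign(n[2])
    print('plane n',n.round(3),'tilt',np.degrees(np.arccos(n[2])),'inl',len(I))
    hh=(l-m)@n; H=l[(hh>.028)&(hh<.045)]; print('handle top h',np.median(hh[hh>.028]),'n',len(H))
    ux=np.array([1,0,0])-n*n[0]; ux/=np.linalg.norm(ux); uy=np.cross(n,ux)
    s=np.linalg.svd((H-H.mean(0)))[2][0]; 
    rect=cv2.minAreaRect(np.stack([H@ux,H@uy],1).astype(np.float32)); print('rect',rect, 'dir',s.round(3))
    cH=ux*rect[0][0]+uy*rect[0][1]+n*(m@n); print('handle base centre (on plane)',cH.round(4))
    uv=np.stack([I@ux,I@uy],1)
    hull=cv2.convexHull(uv.astype(np.float32))[:,0]
    cc,rr=cv2.minEnclosingCircle(uv.astype(np.float32)); print('encl',rr,(ux*cc[0]+uy*cc[1]+n*(m@n)).round(4), 'fit r71', circ(hull,.071))
E
```

```text
top vial 65 [0.5236 0.0062] 0.06863336564188637 [ 0.5217 -0.0026]
rim 234 [0.4795 0.1465 0.0623] [0.4796 0.1465] 0.08274726479268452 [0.41602934 0.08312438 0.0781228 ] [0.54290139 0.21057839 0.0896125 ]
bench z -0.00024128728681227507
[(np.float64(-0.268), 6), (np.float64(-0.265), 17), (np.float64(-0.262), 34), (np.float64(-0.259), 58), (np.float64(-0.256), 50), (np.float64(-0.253), 51), (np.float64(-0.25), 68), (np.float64(-0.247), 79), (np.float64(-0.244), 133), (np.float64(-0.241), 199), (np.float64(-0.238), 285), (np.float64(-0.235), 251), (np.float64(-0.232), 298), (np.float64(-0.229), 242), (np.float64(-0.226), 92), (np.float64(-0.223), 19), (np.float64(-0.22), 7), (np.float64(-0.217), 8), (np.float64(-0.214), 11), (np.float64(-0.211), 10), (np.float64(-0.208), 11), (np.float64(-0.205), 55), (np.float64(-0.202), 54), (np.float64(-0.199), 23)]
plane n [-0.56  -0.12   0.819] tilt 34.96562465158436 inl 804
handle top h 0.032814717369873264 n 142
rect ((0.48383402824401855, -0.2242879569530487), (0.07687842100858688, 0.01611516997218132), 14.308035850524902) dir [-0.801 -0.181 -0.5
[... 1027 characters left out ...]
), 375), (np.float64(-0.238), 456), (np.float64(-0.235), 255), (np.float64(-0.232), 198), (np.float64(-0.229), 131), (np.float64(-0.226), 58), (np.float64(-0.223), 54), (np.float64(-0.22), 53), (np.float64(-0.217), 53), (np.float64(-0.214), 45), (np.float64(-0.211), 54), (np.float64(-0.208), 54), (np.float64(-0.205), 78)]
plane n [-0.559 -0.125  0.819] tilt 34.976729134653795 inl 1389
handle top h 0.03279186432320583 n 237
rect ((0.48504310846328735, -0.2249983549118042), (0.07523921132087708, 0.01721958816051483), 14.196952819824219) dir [-0.798 -0.184 -0.574]
handle base centre (on plane) [ 0.5124 -0.2387  0.0727]
encl 0.07389518618583679 [ 0.5088 -0.2382  0.0703] fit r71 [ 0.4832 -0.2248]
```

```bash
python3 - <<'E'
from h import *
for s in (1,-1):
    plan([.520,.0055,.21],Rtool([0,0,-1],[0,s,0]),f'above vial {s}')
    plan([.42,-.25,.21],Rtool([0,0,-1],[0,s,0]),f'mid {s}')
E
```

```text
above vial 1 shift [   0.9  473.1 -434.1] turn [-2.7028e+00 -1.0000e-04  1.0000e-04] |s| 642 deg 154.9 t 1.15 R0z [ 0.42 -0.91  0.  ]
mid 1 shift [   0.9  274.  -245.3] turn [-2.7028e+00 -1.0000e-04  1.0000e-04] |s| 368 deg 154.9 t 1.15 R0z [ 0.42 -0.91  0.  ]
above vial -1 shift [   0.9  473.1 -434.1] turn [4.388e-01 1.000e-04 0.000e+00] |s| 642 deg 25.1 t 1.15 R0z [ 0.42 -0.91  0.  ]
mid -1 shift [   0.9  274.  -245.3] turn [4.388e-01 1.000e-04 0.000e+00] |s| 368 deg 25.1 t 1.15 R0z [ 0.42 -0.91  0.  ]
```

```bash
python3 -m pendant '[[45,[0,274,-245],[0.25,0,0]],[45,[0,274,-245],[0.25,0,0]],[45,[0,274,-245],[0.25,0,0]],[45,[0,274,-245],[0.25,0,0]],[45,[0,274,-245],[0.25,0,0]],[45,[0,274,-245],[0.25,0,0]],[45,[0,274,-245],[0.25,0,0]],[45,[0,274,-245],[0.25,0,0]],[45,[0,274,-245],[0.25,0,0]],[45,[0,274,-245],[0.25,0,0]]]' 20; python3 - <<'E'
from h import *
plan([.520,.0055,.16],Rtool([0,0,-1],[0,-1,0]),'above vial')
E
```

```text
time_s: 1.98
tool_pos: [0.4239, -0.242, 0.2116]
tool_rot: [120.4, 89.8, 41.9]
force: [0.8, 0.9, -0.8]
grip_width: 0.0455
above vial shift [  52.4  143.4 -223.3] turn [ 0.2007 -0.0019 -0.0026] |s| 271 deg 11.5 t 1.9833 R0z [ 0.2  -0.98 -0.  ]
```

```bash
python3 -m pendant '[[45,[20,143,-223],[0.2,0,0]],[45,[20,143,-223],[0.2,0,0]],[45,[20,143,-223],[0.2,0,0]],[45,[20,143,-223],[0.2,0,0]],[45,[20,143,-223],[0.2,0,0]],[45,[52,143,-223],[0.2,0,0]],[45,[52,143,-223],[0.2,0,0]],[45,[52,143,-223],[0.2,0,0]],[45,[52,143,-223],[0.2,0,0]]]'; python3 - <<'E'
from h import *
plan([.520,.0055,.045],Rtool([0,0,-1],[0,-1,0]),'vial')
d=snap('wrist','wrist1')
P=allcloud(d); v=box(P,[.48,-.04,.01],[.56,.05,.08]); print(len(v),np.percentile(v,[2,50,98],axis=0).round(4),circ(v,.0125))
for m in models.masks_of('wrist','sample_vial')[:2]:
    Q=cloud(d,m['pixels']);print(m['confidence'],m['extent'],np.median(Q,0),len(Q))
E
```

```text
time_s: 2.73
tool_pos: [0.5182, -0.003, 0.1581]
tool_rot: [-102.5, 89.9, 167.1]
force: [-0.3, -1.3, 0.6]
grip_width: 0.045
vial shift [113.1   1.9  -8.4] turn [-0.0074 -0.0004  0.002 ] |s| 113 deg 0.4 t 2.7333 R0z [-0.01 -1.   -0.  ]
745 [[ 0.5124 -0.0038  0.0128]
 [ 0.5242  0.0064  0.0614]
 [ 0.531   0.0163  0.0647]] [0.5152 0.0072]
0.65 [0.4703, 0.4338, 0.5045, 0.5188] [0.52432974 0.00568618 0.06139041] 738
```

View pics/wrist1.png

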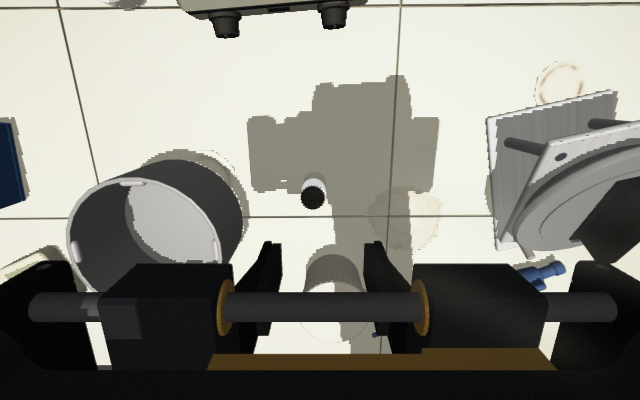

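The wrist view shows the vial at (313,196), between the two jaw positions. That gives a vial position of about (0.521, 0.006). I'll descend and grip it.

```bash
python3 -m pendant '[[45,[20,3,-9],[0,0,0]],[45,[45,3,-9],[0,0,0]],[45,[70,3,-9],[0,0,0]],[45,[95,3,-9],[0,0,0]],[45,[112,3,-9],[0,0,0]],[45,[112,3,-9],[0,0,0]],[10,[112,3,-9],[0,0,0]],[10,[112,3,-9],[0,0,0]],[10,[112,3,-9],[0,0,0]],[10,[112,3,-9],[0,0,0]]]' 20; python3 -m pendant '[[10,[0,0,0],[0,0,0]],[10,[0,0,0],[0,0,0]],[10,[0,0,0],[0,0,0]],[10,[0,0,0],[0,0,0]]]'
```

```text
time_s: 3.67
tool_pos: [0.5231, 0.0042, 0.0485]
tool_rot: [77.7, 89.8, -13.0]
force: [-0.4, -0.9, 0.3]
grip_width: 0.0258
time_s: 4.0
tool_pos: [0.5218, 0.0046, 0.0471]
tool_rot: [49.3, 90.0, -41.4]
force: [0.5, -0.5, 0.9]
grip_width: 0.011
```

```bash
python3 - <<'E'
from h import *
d=snap('wrist','wrist2'); d=snap('side','side2'); print(telemetry.get_obs()['grip_width'])
cv2.imwrite('pics/side2c.png',cv2.resize(d['image'][130:270,230:400],None,fx=4,fy=4))
E
```

```text
0.010240077393202398
```

View pics/wrist2.png

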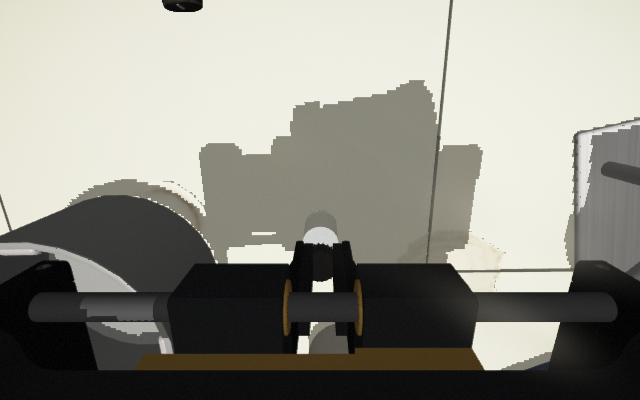

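View pics/side2c.png

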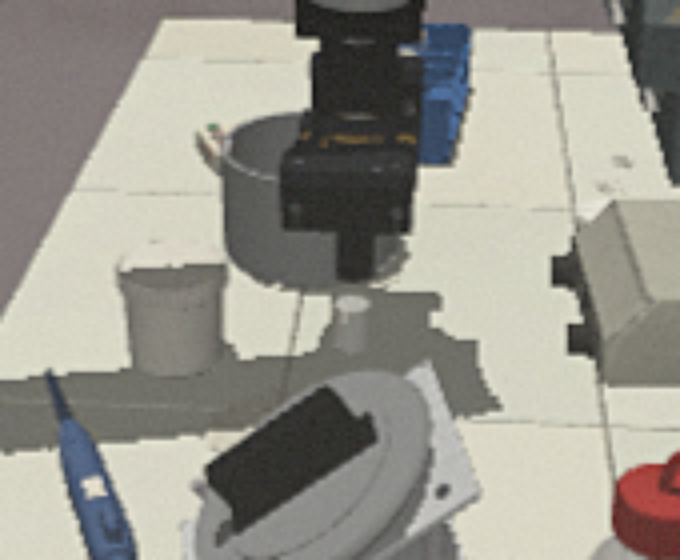

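```bash
python3 - <<'E'
from h import *
d=optics.read_camera('wrist'); cv2.imwrite('pics/wrist3c.png',cv2.resize(d['image'][200:380,240:410],None,fx=4,fy=3))
for r in (215,230,238,246,254,262,270,280,300):
    for c in (300,312,320,328,344): 
        print(r,c,px2w(d,r,c)[0].round(3),d['image'][r,c],end=' ; ')
    print()
o=telemetry.get_obs();print(o['tool_pos'],o['grip_width'],o['force'])
E
```

```text
215 300 [ 0.526  0.021 -0.   ] [122 137 139] ; 215 312 [0.53  0.012 0.009] [112 119 120] ; 215 320 [0.531 0.007 0.014] [110 121 121] ; 215 328 [0.53  0.001 0.01 ] [107 115 116] ; 215 344 [ 0.526 -0.01   0.001] [121 134 136] ; 
230 300 [ 0.515  0.022 -0.001] [123 137 138] ; 230 312 [0.529 0.011 0.034] [208 210 208] ; 230 320 [0.529 0.007 0.033] [208 210 209] ; 230 328 [0.528 0.002 0.032] [207 209 208] ; 230 344 [ 0.515 -0.01  -0.   ] [121 135 136] ; 
238 300 [0.509 0.022 0.   ] [122 134 136] ; 238 312 [0.523 0.012 0.032] [207 209 207] ; 238 320 [0.523 0.007 0.034] [206 208 206] ; 238 328 [0.523 0.002 0.034] [207 209 207] ; 238 344 [ 0.508 -0.011 -0.001] [122 135 137] ; 
246 300 [0.533 0.017 0.066] [8 7 6] ; 246 312 [0.532 0.011 0.063] [16 17 17] ; 246 320 [0.529 0.006 0.058] [18 20 21] ; 246 328 [0.528 0.002 0.055] [47 47 47] ; 246 344 [ 0.533 -0.006  0.066] [11 13 11] ; 
254 300 [0.534 0.016 0.076] [13 13 10] ; 254 312 [0.531 0.01  0.07 ] [15 15 15] ; 254 320 [0.527 0.006 0.064] [22 23 25] ; 254 328 [0.527 0.002 0.063] [22 23 23] ; 254 344 [ 0.533 -0.006  0.074] [15 16 16] ; 
262 300
[... 215 characters left out ...]
.015 0.087] [11 10 10] ; 270 312 [0.525 0.01  0.076] [9 9 9] ; 270 320 [0.518 0.006 0.063] [20 22 23] ; 270 328 [0.517 0.002 0.063] [17 20 20] ; 270 344 [ 0.531 -0.005  0.087] [19 17 17] ; 
280 300 [0.531 0.015 0.096] [11  8 11] ; 280 312 [0.522 0.01  0.08 ] [8 9 8] ; 280 320 [0.512 0.007 0.063] [23 25 25] ; 280 328 [ 0.473  0.001 -0.001] [227 238 239] ; 280 344 [ 0.531 -0.004  0.096] [7 8 8] ; 
300 300 [0.555 0.011 0.145] [40 38 39] ; 300 312 [0.554 0.008 0.144] [42 42 40] ; 300 320 [0.555 0.006 0.145] [41 39 40] ; 300 328 [0.554 0.003 0.144] [40 39 39] ; 300 344 [ 0.554 -0.001  0.144] [38 38 40] ; 
[0.5217264  0.0046283  0.04688228] 0.01053401468917895 [ 0.67022011  0.30330358 -0.66872027]
```

View pics/wrist3c.png

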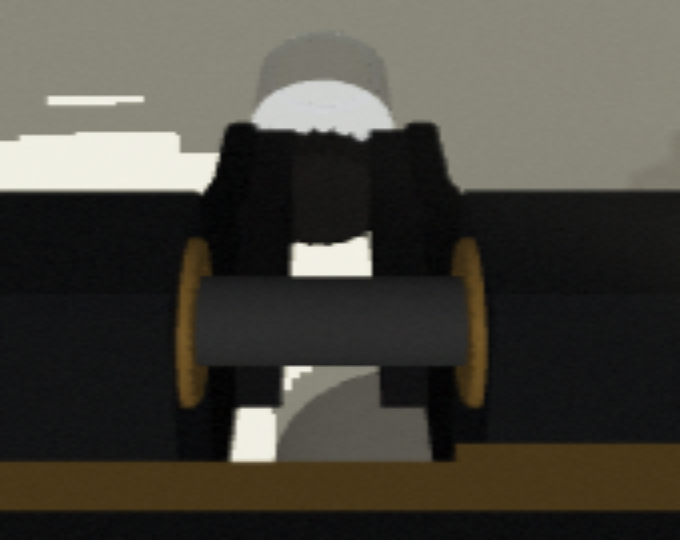

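Finger gap has settled at about 10.5 mm, narrower than the vial body. The depth image shows a shoulder at z≈34 mm, so I think the pads are on the neck. A small lift should tell whether it is held.

```bash
python3 -m pendant '[[0,[-10,0,0],[0,0,0]],[0,[-20,0,0],[0,0,0]],[0,[-30,0,0],[0,0,0]],[0,[-30,0,0],[0,0,0]]]' 20; python3 - <<'E'
from h import *
d=snap('wrist','wrist4'); cv2.imwrite('pics/wrist4c.png',cv2.resize(d['image'][200:380,240:410],None,fx=4,fy=3))
for r in (205,215,230,238,246,254,262,270,280): print(r,px2w(d,r,320)[0].round(3),d['image'][r,320])
d=snap('side','side4')
cv2.imwrite('pics/side4c.png',cv2.resize(d['image'][130:270,230:400],None,fx=4,fy=4))
E
```

```text
time_s: 4.48
tool_pos: [0.524, 0.0047, 0.08]
tool_rot: [83.8, 89.7, -6.8]
force: [0.7, -0.4, 0.9]
grip_width: 0.0009
205 [0.531 0.007 0.017] [105 114 116]
215 [0.608 0.005 0.254] [199 201 199]
230 [0.529 0.007 0.061] [18 18 20]
238 [0.523 0.007 0.062] [23 24 26]
246 [0.533 0.006 0.095] [15 17 15]
254 [0.534 0.006 0.105] [15 15 14]
262 [0.534 0.006 0.114] [14 13 15]
270 [0.533 0.006 0.12 ] [11  8  8]
280 [0.533 0.006 0.13 ] [11  9 11]
```

View pics/wrist4c.png

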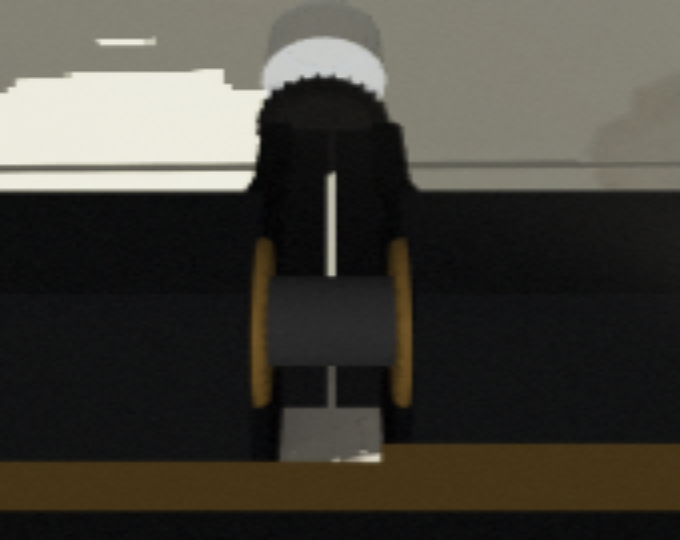

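View pics/side4c.png

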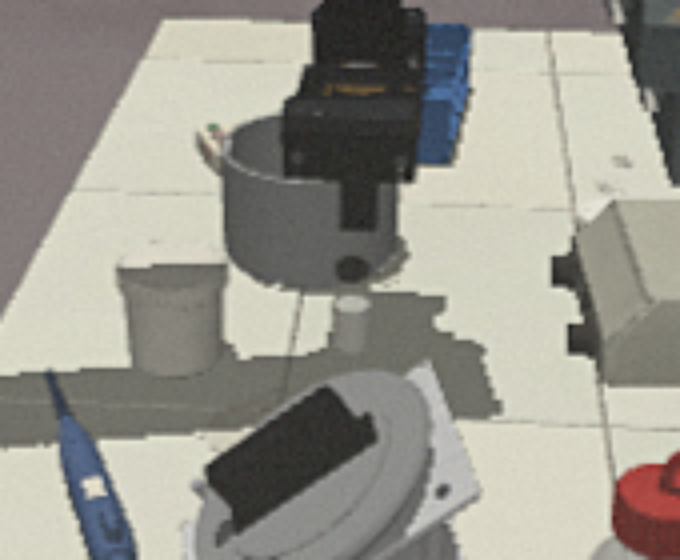

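The vial was not held. The 10 mm stop was only my own command, and the vial still stands. The tips look higher than I assumed, so I'll measure where they really are.

```bash
python3 - <<'E'
from h import *
d=optics.read_camera('side'); P=allcloud(d); 
o=telemetry.get_obs(); print(o['tool_pos'],o['tool_rot'],o['grip_width'])
f=box(P,[.49,-.04,.0],[.56,.05,.16])
for lo in np.arange(0,.16,.008):
    q=f[(f[:,2]>=lo)&(f[:,2]<lo+.008)]
    if len(q): print(round(lo,3),len(q),np.percentile(q,[5,95],axis=0).round(3).tolist())
d=optics.read_camera('wrist'); P=allcloud(d); f=box(P,[.49,-.04,.04],[.56,.05,.16])
print('wrist')
for lo in np.arange(0.04,.16,.008):
    q=f[(f[:,2]>=lo)&(f[:,2]<lo+.008)]
    if len(q): print(round(lo,3),len(q),np.percentile(q,[5,95],axis=0).round(3).tolist())
E
```

```text
[0.52197829 0.00445963 0.0773217 ] [ 58.82036717  89.95041887 -31.82554497] 0.0004307676795053598
0.0 204 [[0.493, -0.028, 0.0], [0.557, 0.044, 0.005]]
0.008 21 [[0.511, -0.005, 0.009], [0.531, 0.004, 0.016]]
0.016 24 [[0.508, -0.005, 0.017], [0.531, 0.003, 0.024]]
0.024 29 [[0.507, -0.006, 0.025], [0.531, 0.005, 0.032]]
0.032 34 [[0.51, -0.005, 0.032], [0.528, 0.015, 0.035]]
0.048 4 [[0.516, -0.004, 0.054], [0.525, -0.001, 0.056]]
0.056 30 [[0.51, -0.004, 0.056], [0.53, 0.013, 0.063]]
0.064 15 [[0.512, -0.003, 0.064], [0.528, 0.009, 0.065]]
0.088 17 [[0.513, -0.006, 0.091], [0.533, -0.001, 0.096]]
0.096 25 [[0.513, -0.006, 0.097], [0.532, -0.001, 0.103]]
0.104 25 [[0.513, -0.006, 0.104], [0.534, 0.01, 0.11]]
0.112 27 [[0.513, -0.008, 0.112], [0.533, 0.005, 0.119]]
0.12 19 [[0.513, -0.009, 0.121], [0.532, -0.005, 0.125]]
wrist
0.048 34 [[0.523, -0.003, 0.054], [0.529, 0.015, 0.056]]
0.056 421 [[0.521, -0.002, 0.057], [0.529, 0.015, 0.064]]
0.064 46 [[0.522, -0.0, 0.064], [0.528, 0.013, 0.065]]
0.08 1 [[0.531, 0.004, 0.088], [0.531, 0.004, 0.088]]
0.088 199 [[0.531, -0.003, 0.089], [0.533, 0.013, 0.096]]
0.096 256 [[0.531, -0.003, 0.096], [0.534, 0.013, 0.104]]
0.104 298 [[0.531, -0.003, 0.104], [0.534, 0.013, 0.112]]
0.112 359 [[0.523, -0.002, 0.112], [0.534, 0.012, 0.119]]
0.12 267 [[0.531, -0.002, 0.121], [0.533, 0.011, 0.128]]
0.128 257 [[0.531, -0.0, 0.128], [0.533, 0.01, 0.135]]
0.136 370 [[0.512, 0.0, 0.137], [0.521, 0.01, 0.143]]
0.144 54 [[0.513, -0.0, 0.144], [0.527, 0.01, 0.152]]
0.152 50 [[0.518, -0.0, 0.152], [0.53, 0.01, 0.159]]
```

Both cameras put the fingertips at z≈0.089 while the reported TCP is 0.077. So the real tips sit about 12 mm behind the reported TCP, not 17 mm ahead of it. That also explains the miss, because the tips were above the solid top at 58 mm. I'll go lower in steps, using the cameras as the reference and watching the force.

```bash
python3 -m pendant '[[45,[0,-1,-1],[0,0,0]],[45,[0,-1,-1],[0,0,0]],[45,[0,-1,-1],[0,0,0]],[45,[0,-1,-1],[0,0,0]],[45,[0,-1,-1],[0,0,0]],[45,[0,-1,-1],[0,0,0]],[45,[0,-1,-1],[0,0,0]],[45,[12,-1,-1],[0,0,0]],[45,[25,-1,-1],[0,0,0]],[45,[35,-1,-1],[0,0,0]]]' 20; python3 - <<'E'
from h import *
d=snap('side','side5');P=allcloud(d); f=box(P,[.49,-.08,.0],[.56,.05,.16]); o=telemetry.get_obs(); print(o['tool_pos'],o['grip_width'],o['force'])
for lo in np.arange(0,.16,.008):
    q=f[(f[:,2]>=lo)&(f[:,2]<lo+.008)]
    if len(q): print(round(lo,3),len(q),np.percentile(q,[5,95],axis=0).round(3).tolist())
cv2.imwrite('pics/side5c.png',cv2.resize(d['image'][130:270,230:400],None,fx=4,fy=4))
E
```

```text
time_s: 5.52
tool_pos: [0.5202, 0.0055, 0.0404]
tool_rot: [-83.5, 89.9, -174.2]
force: [-0.6, 0.0, -0.4]
grip_width: 0.0445
[0.51864453 0.00549803 0.03855346] 0.0446440865843823 [-1.33463046  0.15685723 -0.29311952]
0.0 183 [[0.493, -0.032, 0.0], [0.556, 0.043, 0.005]]
0.008 24 [[0.51, -0.006, 0.008], [0.531, 0.004, 0.015]]
0.016 25 [[0.508, -0.006, 0.016], [0.531, 0.006, 0.024]]
0.024 30 [[0.508, -0.006, 0.025], [0.531, 0.004, 0.032]]
0.032 22 [[0.51, -0.004, 0.032], [0.528, 0.01, 0.035]]
0.048 9 [[0.513, -0.026, 0.053], [0.531, 0.011, 0.056]]
0.056 31 [[0.51, -0.027, 0.056], [0.531, 0.034, 0.063]]
0.064 26 [[0.509, -0.028, 0.064], [0.529, -0.023, 0.071]]
0.072 26 [[0.51, -0.028, 0.073], [0.529, -0.024, 0.079]]
0.08 25 [[0.51, -0.029, 0.081], [0.531, -0.025, 0.088]]
0.088 24 [[0.51, -0.032, 0.089], [0.531, -0.027, 0.095]]
0.12 41 [[0.497, -0.08, 0.123], [0.557, 0.035, 0.128]]
0.128 42 [[0.495, -0.08, 0.128], [0.558, 0.034, 0.136]]
0.136 52 [[0.497, -0.08, 0.138], [0.558, 0.034, 0.143]]
0.144 43 [[0.502, -0.04, 0.144], [0.557, 0.047, 0.151]]
0.152 33 [[0.503, -0.021, 0.153], [0.546, -0.006, 0.159]]
```

View pics/side5c.png

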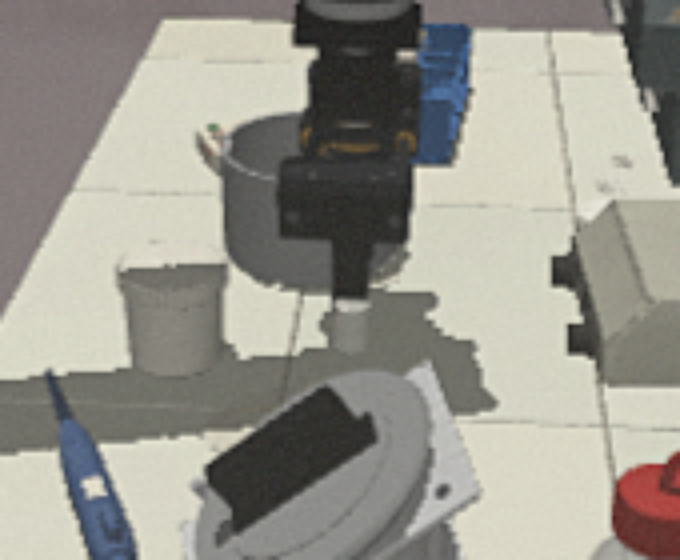

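```bash
python3 -m pendant '[[45,[10,0,0],[0,0,0]],[45,[17,0,0],[0,0,0]],[45,[17,0,0],[0,0,0]],[5,[17,0,0],[0,0,0]],[5,[17,0,0],[0,0,0]],[5,[17,0,0],[0,0,0]],[5,[17,0,0],[0,0,0]],[5,[17,0,0],[0,0,0]],[5,[17,0,0],[0,0,0]],[5,[17,0,0],[0,0,0]]]' 20;  python3 -m pendant '[[5,[0,0,0],[0,0,0]],[5,[-10,0,0],[0,0,0]],[5,[-20,0,0],[0,0,0]]]';python3 - <<'E'
from h import *
d=snap('side','side6');P=allcloud(d); f=box(P,[.49,-.08,.0],[.56,.05,.16]); o=telemetry.get_obs(); print(o['tool_pos'],o['grip_width'],o['force'])
d=d['image']
cv2.imwrite('pics/side6c.png',cv2.resize(d[130:270,230:400],None,fx=4,fy=4))
E
```

```text
time_s: 6.4
tool_pos: [0.5212, 0.0056, 0.0254]
tool_rot: [76.6, 89.9, -14.1]
force: [-0.1, 1.0, 1.1]
grip_width: 0.0245
time_s: 6.65
tool_pos: [0.52, 0.0057, 0.0451]
tool_rot: [-96.8, 89.9, 172.6]
force: [0.4, -0.4, 0.1]
grip_width: 0.0244
[0.52208995 0.00578794 0.04759272] 0.024227619232211756 [0.93933353 0.47837274 0.59534701]
```

View pics/side6c.png

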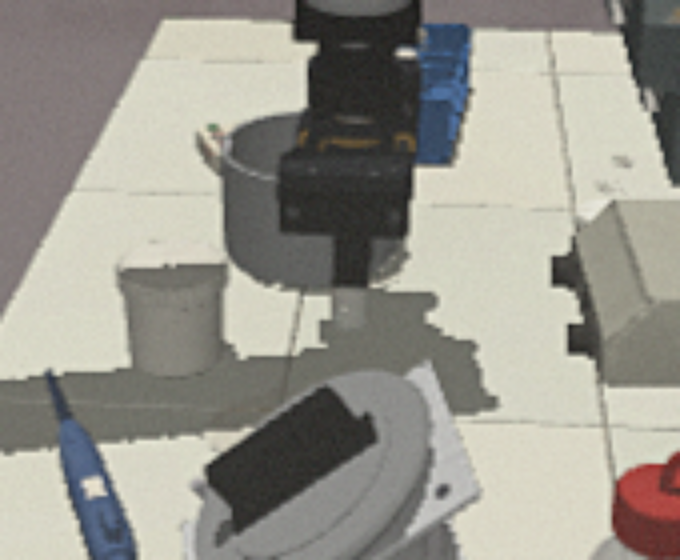

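Vial is held at 24.3 mm opening and has lifted off. Now I'll raise it and carry it over the tub.

```bash
python3 -m pendant '[[5,[-30,0,0],[0,0,0]],[5,[-60,0,0],[0,0,0]],[5,[-90,0,0],[0,0,0]],[5,[-90,-10,-35],[0,0,0]],[5,[-90,-20,-70],[0,0,0]],[5,[-90,-30,-105],[0,0,0]],[5,[-90,-40,-140],[0,0,0]],[5,[-90,-40,-140],[0,0,0]],[5,[-90,-40,-140],[0,0,0]],[5,[-90,-40,-140],[0,0,0]]]';python3 - <<'E'
from h import *
o=telemetry.get_obs(); print(o['tool_pos'],o['tool_rot'],o['grip_width'])
plan([.480,.146,.05],Rtool([0,0,-1],[0,-1,0]))
d=snap('wrist','wrist7');P=allcloud(d);t=box(P,[.39,.05,.078],[.58,.25,.088]); print('rim',len(t),circ(t),circ(t,.063))
d=snap('side','side7')
d=d['image']
cv2.imwrite('pics/side7c.png',cv2.resize(d[100:240,230:400],None,fx=4,fy=4))
E
```

```text
time_s: 7.53
tool_pos: [0.4826, 0.1456, 0.1353]
tool_rot: [44.6, 89.9, -46.1]
force: [-0.5, 0.1, 0.1]
grip_width: 0.0245
[0.48263998 0.14559668 0.1353162 ] [ 44.55228831  89.93347011 -46.0712329 ] 0.024506534139170446
 shift [85.3 -2.7 -0.4] turn [-0.0109  0.0008 -0.0008] |s| 85 deg 0.6 t 7.5333 R0z [-0.01 -1.    0.  ]
rim 2793 [0.4814 0.1475 0.0617] [0.4802 0.1475]
```

View pics/side7c.png

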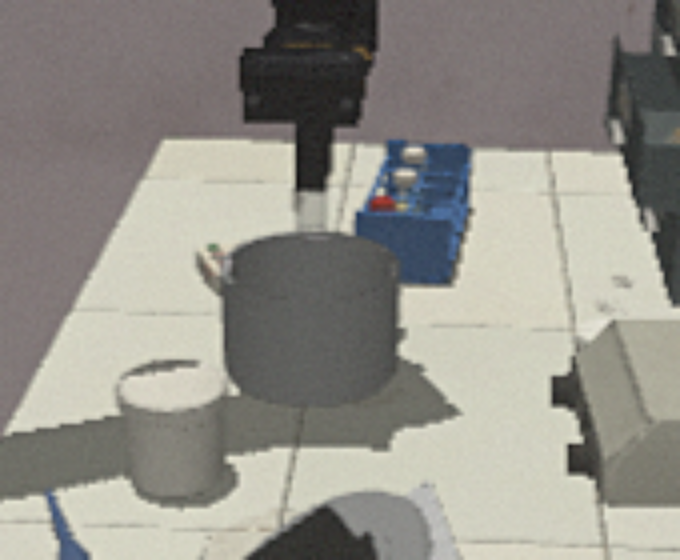

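View pics/wrist7.png

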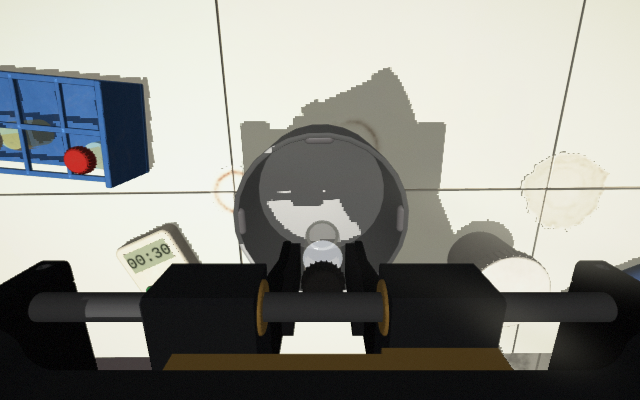

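The vial at (323,245) hangs inside the rim outline, whose centre is near (322,215). I'll lower it in.

```bash
python3 -m pendant '[[5,[20,-2,0],[0,0,0]],[5,[40,-2,0],[0,0,0]],[5,[60,-2,0],[0,0,0]],[5,[80,-2,0],[0,0,0]],[5,[95,-2,0],[0,0,0]],[5,[100,-2,0],[0,0,0]],[5,[102,-2,0],[0,0,0]],[5,[102,-2,0],[0,0,0]],[5,[102,-2,0],[0,0,0]]]'; python3 -m pendant '[[5,[1,0,0],[0,0,0]],[5,[2,0,0],[0,0,0]],[5,[2,0,0],[0,0,0]],[5,[2,0,0],[0,0,0]]]'
```

```text
time_s: 8.38
tool_pos: [0.4814, 0.1459, 0.0338]
tool_rot: [98.1, 89.9, 7.4]
force: [0.5, 0.8, 0.1]
grip_width: 0.0244
time_s: 8.72
tool_pos: [0.4806, 0.1461, 0.0312]
tool_rot: [74.6, 90.0, -16.1]
force: [-0.1, 1.0, -0.9]
grip_width: 0.0245
```

```bash
python3 -m pendant '[[5,[1,0,0],[0,0,0]],[5,[2,0,0],[0,0,0]],[5,[2,0,0],[0,0,0]],[5,[2,0,0],[0,0,0]]]'; python3 -c "
from h import *
print(telemetry.get_obs()['force'],telemetry.get_obs()['tool_pos'])"
```

```text
time_s: 9.05
tool_pos: [0.481, 0.1463, 0.0303]
tool_rot: [61.9, 89.9, -28.7]
force: [-2.7, -0.6, 10.3]
grip_width: 0.0244
[-2.70757599 -0.56009422 10.31225256] [0.48100153 0.14626158 0.03029001]
```

Contact with the floor at 10 N. I'll back off 1 mm, open and rise.

```bash
python3 -m pendant '[[5,[-1,0,0],[0,0,0]],[5,[-1,0,0],[0,0,0]],[40,[-1,0,0],[0,0,0]],[40,[-1,0,0],[0,0,0]],[40,[-1,0,0],[0,0,0]],[40,[-1,0,0],[0,0,0]],[40,[-1,0,0],[0,0,0]],[40,[-15,0,0],[0,0,0]],[40,[-30,0,0],[0,0,0]]]'; python3 -m pendant '[[50,[-40,0,0],[0,0,0]],[60,[-80,0,0],[0,0,0]],[60,[-120,0,0],[0,0,0]],[60,[-150,0,0],[0,0,0]],[60,[-150,0,0],[0,0,0]]]'; python3 - <<'E'
from h import *
d=snap('wrist','wrist8'); print(telemetry.get_obs()['qpos'])
P=allcloud(d);t=box(P,[.39,.05,.078],[.58,.25,.088]); print('rim',len(t),circ(t),circ(t,.063))
v=box(P,[.44,.1,.055],[.53,.19,.075]); print(len(v),np.percentile(v,[2,50,98],axis=0).round(3).tolist())
E
```

```text
time_s: 9.8
tool_pos: [0.4792, 0.1458, 0.0582]
tool_rot: [-85.1, 89.8, -175.8]
force: [0.9, 0.8, 0.3]
grip_width: 0.0396
time_s: 10.22
tool_pos: [0.4841, 0.1475, 0.2157]
tool_rot: [97.1, 89.3, 6.5]
force: [1.3, 0.3, 0.8]
grip_width: 0.0585
[  20.3353285     2.13101976  -40.8994099   102.37884373    1.56184573
   75.62252399 -111.57137009]
rim 2197 [0.4812 0.1475 0.0619] [0.4812 0.1475]
340 [[0.441, 0.101, 0.059], [0.481, 0.147, 0.068], [0.489, 0.156, 0.071]]
```

View pics/wrist8.png

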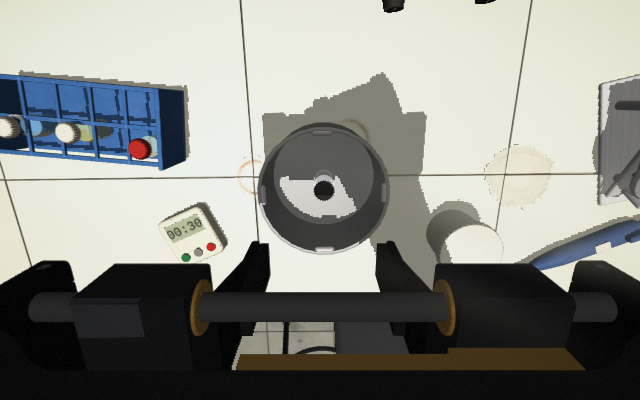

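The vial stands in the tub: cap at (323,190), with the tub's mouth centred near (323,188). Next is the lid pre-grasp.

```bash
cat >> h.py <<'E'
n=np.array([-.56,-.122,.819]);n/=np.linalg.norm(n)
hx=np.array([.8,.182,.572]);hx-=n*(n@hx);hx/=np.linalg.norm(hx);hy=np.cross(n,hx)
base=np.array([.5124,-.238,.0726])
RL=Rtool(-n,-hy)
OFF=-.0125
E
python3 - <<'E'
from h import *
print(hy)
plan([.45,-.10,.26],Rtool([0,0,-1],[.22,-.976,0]),'mid')
plan(base+n*(.085+OFF),RL,'pre')
E
```

```text
[-0.21889128  0.97573969 -0.00432097]
mid shift [-47.9 -29.5 247.1] turn [-0.233   0.0003 -0.0072] |s| 253 deg 13.4 t 10.2667 R0z [-0.01 -1.   -0.  ]
pre shift [ 80.2  -6.9 393.8] turn [-0.2259  0.0669  0.6011] |s| 402 deg 37.0 t 10.2667 R0z [-0.01 -1.   -0.  ]
```

```bash
python3 -m pendant '[[70,[-40,-30,240],[-0.22,0.03,0.3]],[70,[-40,-30,240],[-0.22,0.03,0.3]],[70,[-40,-30,240],[-0.22,0.03,0.3]],[70,[-40,-30,240],[-0.22,0.03,0.3]],[70,[-40,-30,240],[-0.22,0.03,0.3]],[70,[-40,-30,240],[-0.22,0.03,0.3]],[70,[-40,-30,240],[-0.22,0.03,0.3]],[70,[-40,-30,240],[-0.22,0.03,0.3]]]'; python3 - <<'E'
from h import *
plan(base+n*(.085+OFF),RL,'pre')
E
```

```text
time_s: 10.93
tool_pos: [0.4529, -0.1037, 0.2469]
tool_rot: [89.9, 73.1, 11.4]
force: [-0.8, 0.3, 0.6]
grip_width: 0.0699
pre shift [107.1 -43.  144. ] turn [-0.0196  0.0051  0.3165] |s| 185 deg 18.2 t 10.9333 R0z [ 0.2  -0.98  0.  ]
```

```bash
python3 -m pendant '[[60,[30,-40,140],[-0.02,0.005,0.316]],[60,[30,-40,140],[-0.02,0.005,0.316]],[60,[30,-40,140],[-0.02,0.005,0.316]],[60,[30,-40,140],[-0.02,0.005,0.316]],[60,[107,-43,144],[-0.02,0.005,0.316]],[60,[107,-43,144],[-0.02,0.005,0.316]],[60,[107,-43,144],[-0.02,0.005,0.316]],[60,[107,-43,144],[-0.02,0.005,0.316]],[60,[107,-43,144],[-0.02,0.005,0.316]]]'; python3 - <<'E'
from h import *
plan(base+n*(.085+OFF),RL,'pre')
o=telemetry.get_obs(); print(o['qpos'])
d=snap('wrist','wrist9')
e=snap('side','side9')
im=cv2.resize(e['image'][130:330,210:450],None,fx=3,fy=2.9); cv2.imwrite('pics/side9c.png',im)
Pl=allcloud(e)-base
C=np.stack([Pl@hx,Pl@hy,Pl@n],1); C=box(C,[-.05,-.08,-.01],[.05,.08,.18])
print('side lid-frame')
for lo in np.arange(0,.18,.01):
    q=C[(C[:,2]>=lo)&(C[:,2]<lo+.01)]
    if len(q)>2: print(round(lo,3),len(q),np.percentile(q,[4,96],axis=0).round(3).tolist())
E
```

```text
time_s: 11.68
tool_pos: [0.4754, -0.2383, 0.1331]
tool_rot: [89.7, 55.0, 13.0]
force: [-0.1, 0.2, 0.0]
grip_width: 0.0602
pre shift [-2.3 -5.1  7.4] turn [ 0.0084 -0.0072 -0.0004] |s| 9 deg 0.6 t 11.6833 R0z [ 0.23 -0.97  0.  ]
[ 38.74999276  -6.03727194   4.69275316 127.74699625 -41.43849437
  45.35213179  -6.67576408]
side lid-frame
0.0 783 [[-0.043, -0.055, 0.0], [0.045, 0.041, 0.008]]
0.01 176 [[-0.035, -0.009, 0.01], [0.037, -0.004, 0.02]]
0.02 170 [[-0.034, -0.009, 0.021], [0.037, -0.004, 0.03]]
0.03 201 [[-0.034, -0.008, 0.03], [0.035, 0.006, 0.034]]
0.08 75 [[-0.002, -0.033, 0.083], [0.018, 0.041, 0.09]]
0.09 102 [[-0.002, -0.033, 0.09], [0.018, 0.042, 0.099]]
0.1 69 [[-0.003, -0.034, 0.101], [0.018, 0.042, 0.11]]
0.11 61 [[-0.002, -0.036, 0.11], [0.018, 0.01, 0.119]]
0.12 65 [[-0.002, -0.038, 0.12], [0.018, -0.031, 0.129]]
0.13 18 [[-0.003, -0.04, 0.13], [0.016, -0.037, 0.133]]
0.15 132 [[-0.024, -0.08, 0.152], [0.045, 0.044, 0.16]]
0.16 245 [[-0.02, -0.08, 0.16], [0.045, 0.051, 0.17]]
0.17 234 [[-0.01, -0.08, 0.17], [0.045, 0.065, 0.179]]
```

View pics/side9c.png

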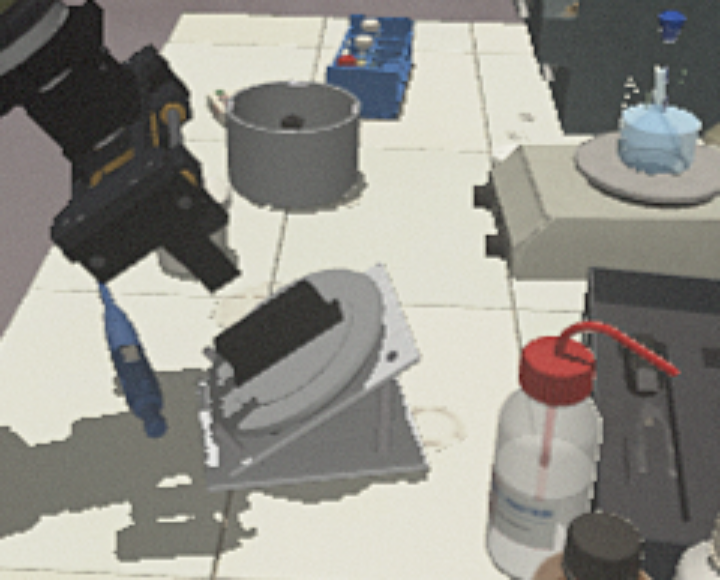

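View pics/wrist9.png

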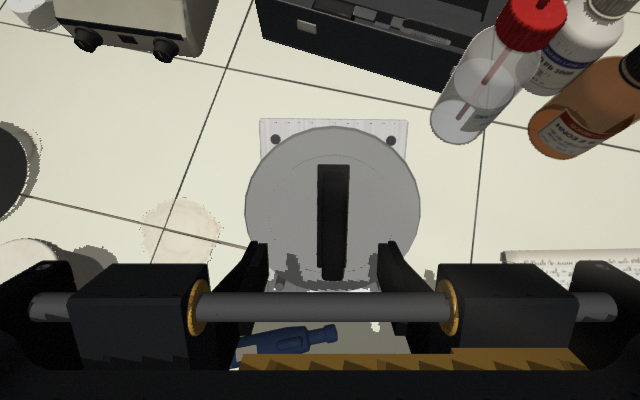

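The tip offset is fixed in the tool frame: the side view has the tips 82 mm above the flange and telemetry minus 12.5 mm gives 82.7. Next I'll centre on the handle using the wrist view.

```bash
python3 - <<'E'
from h import *
d=optics.read_camera('wrist'); P=allcloud(d)-base
C=np.stack([P@hx,P@hy,P@n],1)
H=box(C,[-.06,-.04,.028],[.06,.04,.042]); r=cv2.minAreaRect(H[:,:2].astype(np.float32)); print('handle',len(H),np.median(H[:,2]),r, np.percentile(H,[3,97],axis=0).round(4))
F=box(C,[-.05,-.09,.06],[.06,.09,.13])
for s in (1,-1):
    f=F[F[:,1]*s>0]
    for lo in (.08,.085,.09,.1,.11): 
        q=f[(f[:,2]>lo)&(f[:,2]<lo+.005)]
        if len(q): print(s,lo,len(q),np.percentile(q,[3,97],axis=0).round(3).tolist())
I=C[(abs(C[:,2])<.0025)&(np.hypot(C[:,0],C[:,1])<.08)]
h=cv2.convexHull(I[:,:2].astype(np.float32))[:,0]; print('flange',len(I),cv2.minEnclosingCircle(I[:,:2].astype(np.float32)),circ(h,.071)); 
m=I.mean(0); print('plane n in lid frame',np.linalg.svd(I-m)[2][2],m)
E
```

```text
handle 2230 0.033160898978600716 ((4.935264587402344e-05, 0.001049103680998087), (0.01605897955596447, 0.07545172423124313), 89.93724060058594) [[-0.0343 -0.0063  0.0306]
 [ 0.0362  0.0086  0.0345]]
1 0.08 42 [[-0.0, 0.037, 0.082], [0.018, 0.046, 0.085]]
1 0.085 127 [[-0.002, 0.037, 0.085], [0.018, 0.045, 0.09]]
1 0.09 146 [[-0.002, 0.037, 0.09], [0.018, 0.046, 0.095]]
1 0.1 153 [[-0.0, 0.037, 0.1], [0.018, 0.046, 0.105]]
1 0.11 182 [[0.006, 0.038, 0.11], [0.018, 0.047, 0.115]]
-1 0.08 53 [[0.002, -0.031, 0.083], [0.019, -0.023, 0.085]]
-1 0.085 125 [[-0.001, -0.031, 0.085], [0.019, -0.023, 0.09]]
-1 0.09 146 [[-0.0, -0.031, 0.09], [0.019, -0.023, 0.095]]
-1 0.1 163 [[0.001, -0.031, 0.1], [0.019, -0.023, 0.105]]
-1 0.11 184 [[0.007, -0.033, 0.11], [0.019, -0.024, 0.115]]
flange 18075 ((-0.001949729397892952, 0.0027664806693792343), 0.07243027538061142) [-0.0014  0.0015]
plane n in lid frame [ 0.00106753 -0.00334045  0.99999385] [ 7.96431097e-03  2.31067495e-03 -5.28711296e-06]
```

```bash
python3 -m pendant '[[60,[0,-8,6],[0.008,-0.007,0]],[60,[20,-8,6],[0.008,-0.007,0]],[60,[40,-8,6],[0.008,-0.007,0]],[60,[55,-8,6],[0.008,-0.007,0]],[60,[68,-8,6],[0.008,-0.007,0]],[60,[75,-8,6],[0.008,-0.007,0]],[60,[75,-8,6],[0.008,-0.007,0]],[60,[75,-8,6],[0.008,-0.007,0]]]'; python3 - <<'E'
from h import *
plan(base+n*(.006+OFF),RL,'grasp')
e=snap('side','side10')
im=cv2.resize(e['image'][130:330,210:450],None,fx=3,fy=2.9); cv2.imwrite('pics/side10c.png',im)
for cam in ('wrist','side'):
    e=snap(cam,cam+'10')
    Pl=allcloud(e)-base
    C=np.stack([Pl@hx,Pl@hy,Pl@n],1); C=box(C,[-.02,-.08,-.01],[.02,.08,.08]); print(cam)
    for lo in np.arange(0,.08,.005):
        q=C[(C[:,2]>=lo)&(C[:,2]<lo+.005)]
        if len(q)>2: print(round(lo,3),len(q),np.percentile(q,[3,97],axis=0).round(3).tolist())
E
```

```text
time_s: 12.5
tool_pos: [0.5121, -0.237, 0.0672]
tool_rot: [89.4, 55.0, 12.2]
force: [-0.4, 0.3, -0.1]
grip_width: 0.0603
grasp shift [2.1 3.1 1. ] turn [ 0.0006  0.0013 -0.0008] |s| 4 deg 0.1 t 12.5 R0z [ 0.22 -0.98  0.01]
wrist
0.0 6584 [[-0.018, -0.047, 0.0], [0.019, 0.062, 0.003]]
0.005 135 [[-0.01, -0.036, 0.007], [0.009, 0.039, 0.01]]
0.01 257 [[-0.011, -0.036, 0.01], [0.009, 0.039, 0.015]]
0.015 287 [[-0.011, -0.037, 0.015], [0.009, 0.039, 0.02]]
0.02 312 [[-0.011, -0.036, 0.02], [0.009, 0.039, 0.025]]
0.025 339 [[-0.009, -0.036, 0.025], [0.009, 0.039, 0.03]]
0.03 2126 [[-0.006, -0.033, 0.031], [0.019, 0.036, 0.035]]
0.035 353 [[-0.003, -0.038, 0.035], [0.009, 0.041, 0.04]]
0.04 355 [[0.003, -0.039, 0.04], [0.009, 0.042, 0.045]]
0.045 442 [[0.004, -0.04, 0.045], [0.009, 0.043, 0.05]]
0.05 517 [[-0.011, -0.041, 0.05], [0.009, 0.044, 0.055]]
0.055 530 [[-0.013, -0.04, 0.055], [0.009, 0.042, 0.059]]
0.06 228 [[-0.013, -0.034, 0.06], [-0.001, 0.036, 0.065]]
0.065 311 [[-0.013, -0.034, 0.065], [0.003, 0.036, 0.07]]
0.07 377 [[-0.012, -0.034, 0.07], [0.007, 0.036, 0.075]]
0.075 458 [[-0.008, -0.034, 0.075], [0.011, 0.037, 0.08]]
side
0.0 214 [[-0.019, -0.062, 0.0], [0.019, -0.007, 0.004]]
0.005 31 [[-0.01, -0.039, 0.005], [0.019, -0.006, 0.01]]
0.01 51 [[-0.011, -0.039, 0.01], [0.017, -0.006, 0.015]]
0.015 53 [[-0.012, -0.039, 0.015], [0.018, 0.036, 0.02]]
0.02 58 [[-0.01, -0.039, 0.02], [0.017, 0.035, 0.025]]
0.025 47 [[-0.013, -0.039, 0.025], [0.018, 0.033, 0.03]]
0.03 42 [[-0.012, -0.04, 0.03], [0.019, 0.006, 0.034]]
0.035 23 [[-0.012, -0.041, 0.035], [0.009, -0.037, 0.04]]
0.04 28 [[-0.011, -0.043, 0.04], [0.009, -0.035, 0.045]]
0.045 26 [[-0.012, -0.043, 0.045], [0.009, -0.04, 0.05]]
0.05 8 [[-0.01, -0.044, 0.05], [0.008, -0.042, 0.052]]
0.065 10 [[0.003, 0.035, 0.066], [0.009, 0.042, 0.07]]
0.07 8 [[0.005, 0.035, 0.071], [0.012, 0.045, 0.075]]
0.075 10 [[-0.014, 0.033, 0.076], [0.012, 0.038, 0.079]]
```

View pics/side10c.png

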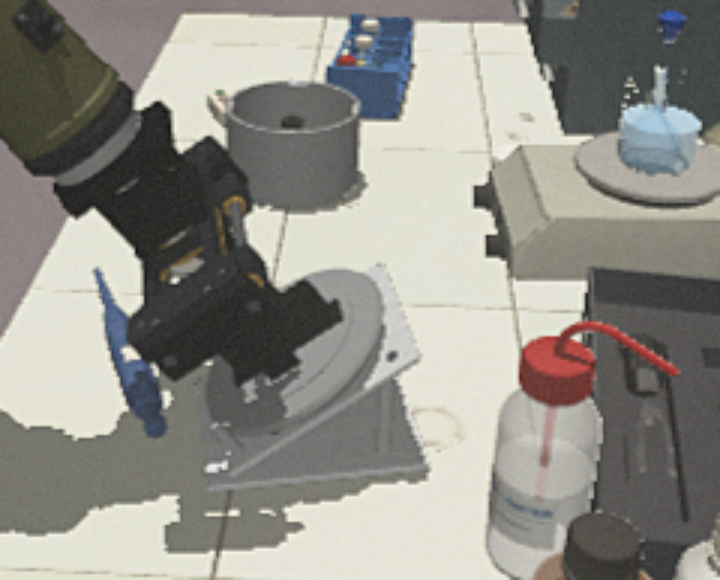

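View pics/wrist10.png

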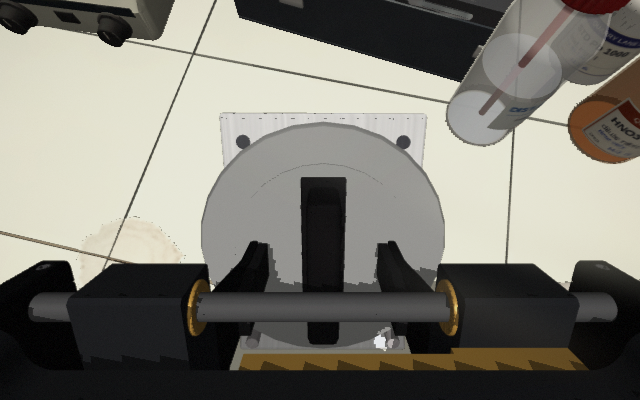

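The handle (col 323) is centred between the jaws, with the tips about 7 mm above the flange. Now close hard and lift square off the plate.

```bash
python3 -m pendant '[[5,[0,0,0],[0,0,0]],[5,[0,0,0],[0,0,0]],[5,[0,0,0],[0,0,0]],[5,[0,0,0],[0,0,0]],[5,[0,0,0],[0,0,0]],[5,[0,0,0],[0,0,0]],[5,[0,0,0],[0,0,0]],[5,[0,0,0],[0,0,0]],[5,[0,0,0],[0,0,0]],[5,[0,0,0],[0,0,0]]]' 60; python3 -m pendant '[[5,[-8,0,0],[0,0,0]],[5,[-18,0,0],[0,0,0]],[5,[-30,0,0],[0,0,0]],[5,[-45,0,0],[0,0,0]],[5,[-60,0,0],[0,0,0]],[5,[-60,0,0],[0,0,0]],[5,[-60,0,0],[0,0,0]]]'; python3 - <<'E'
from h import *
e=snap('side','side11')
im=cv2.resize(e['image'][130:330,210:450],None,fx=3,fy=2.9); cv2.imwrite('pics/side11c.png',im)
for x in ([.49,-.20,.22],[.481,.1475,.22]): plan(x,Rtool([0,0,-1],-hy*[1,1,0]),str(x))
for x in ([.49,-.20,.22],[.481,.1475,.22]): plan(x,Rtool([0,0,-1],[0,-1,0]),str(x))
print(telemetry.get_obs()['qpos'])
E
```

```text
time_s: 13.48
tool_pos: [0.5122, -0.237, 0.0667]
tool_rot: [89.5, 55.0, 12.2]
force: [-0.7, -0.6, 0.2]
grip_width: 0.0156
time_s: 14.07
tool_pos: [0.4782, -0.2444, 0.1166]
tool_rot: [89.4, 54.9, 12.1]
force: [0.4, 0.1, -1.5]
grip_width: 0.0154
[0.49, -0.2, 0.22] shift [-73.4  77.2 -39.5] turn [ 0.0017  0.0049 -0.611 ] |s| 114 deg 35.0 t 14.1167 R0z [ 0.22 -0.98  0.01]
[0.481, 0.1475, 0.22] shift [ -36.2  133.3 -380.6] turn [ 0.0017  0.0049 -0.611 ] |s| 405 deg 35.0 t 14.1167 R0z [ 0.22 -0.98  0.01]
[0.49, -0.2, 0.22] shift [-73.4  77.2 -39.5] turn [ 0.2154 -0.0625 -0.6091] |s| 114 deg 37.2 t 14.1167 R0z [ 0.22 -0.98  0.01]
[0.481, 0.1475, 0.22] shift [ -36.2  133.3 -380.6] turn [ 0.2154 -0.0625 -0.6091] |s| 405 deg 37.2 t 14.1167 R0z [ 0.22 -0.98  0.01]
[ 38.42896069  -4.15330877   5.13700828 128.35307166 -43.2636061
  43.191781    -4.57804737]
```

View pics/side11c.png

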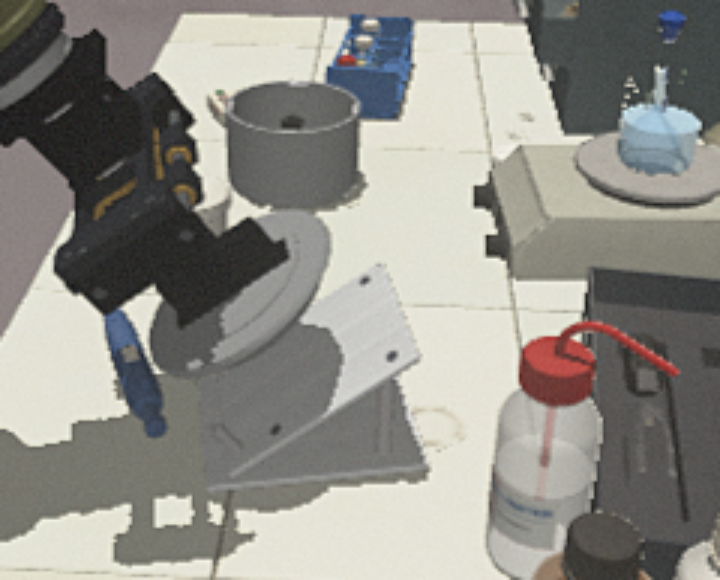

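Lid is held and clear of the pegs. Next I'll raise it and level it.

```bash
python3 -m pendant '[[5,[-73,77,-40],[0.002,0.005,-0.611]],[5,[-73,77,-40],[0.002,0.005,-0.611]],[5,[-73,77,-40],[0.002,0.005,-0.611]],[5,[-73,77,-40],[0.002,0.005,-0.611]],[5,[-73,77,-40],[0.002,0.005,-0.611]],[5,[-73,77,-40],[0.002,0.005,-0.611]],[5,[-73,77,-40],[0.002,0.005,-0.611]],[5,[-73,77,-40],[0.002,0.005,-0.611]]]'; python3 - <<'E'
from h import *
plan([.481,.1475,.19],Rtool([0,0,-1],-hy*[1,1,0]),'over')
print(telemetry.get_obs()['qpos'])
E
```

```text
time_s: 14.78
tool_pos: [0.4916, -0.1973, 0.2172]
tool_rot: [-154.6, 89.7, 128.3]
force: [0.3, -0.3, -3.2]
grip_width: 0.0155
over shift [  28.5   66.8 -338.4] turn [ 0.0046 -0.0042  0.002 ] |s| 346 deg 0.4 t 14.7833 R0z [ 0.22 -0.97 -0.  ]
[ 29.99368156   4.26765231 -11.44545667  99.15113801   0.72061191
  76.88812081 -58.68132849]
```

```bash
python3 -m pendant '[[5,[0,7,-34],[0,0,0]],[5,[0,14,-68],[0,0,0]],[5,[0,21,-102],[0,0,0]],[5,[0,28,-136],[0,0,0]],[5,[0,35,-170],[0,0,0]],[5,[0,42,-204],[0,0,0]],[5,[0,49,-238],[0,0,0]],[5,[10,56,-272],[0,0,0]],[5,[20,62,-306],[0.003,-0.003,0.002]],[5,[28,67,-338],[0.003,-0.003,0.002]]]'; python3 -m pendant '[[5,[0,0,0],[0,0,0]],[5,[0,0,0],[0,0,0]],[5,[0,0,0],[0,0,0]]]'; python3 - <<'E'
from h import *
print(telemetry.get_obs()['tool_pos'])
plan([.481,.1475,.15],Rtool([0,0,-1],-hy*[1,1,0]),'over')
for cam in ('top','side','wrist'):
    d=snap(cam,cam+'12'); P=allcloud(d)
    L=box(P,[.38,.05,.165],[.60,.25,.25])
    hist,e=np.histogram(L[:,2],bins=np.arange(.165,.25,.004)); print(cam,[(round(a,3),int(c)) for a,c in zip(e,hist)])
d=d['image']
E
```

```text
time_s: 15.62
tool_pos: [0.4803, 0.1452, 0.1904]
tool_rot: [34.8, 89.8, -42.9]
force: [1.4, 1.0, -1.7]
grip_width: 0.0156
time_s: 15.87
tool_pos: [0.4812, 0.143, 0.191]
tool_rot: [19.2, 89.8, -58.4]
force: [1.3, 0.1, -0.8]
grip_width: 0.0154
[0.48123531 0.14295872 0.19100562]
over shift [41.   0.7 -4.6] turn [-0.0051  0.0034 -0.0012] |s| 41 deg 0.4 t 15.8667 R0z [ 0.21 -0.98  0.  ]
top [(np.float64(0.165), 0), (np.float64(0.169), 0), (np.float64(0.173), 0), (np.float64(0.177), 0), (np.float64(0.181), 0), (np.float64(0.185), 5), (np.float64(0.189), 60), (np.float64(0.193), 187), (np.float64(0.197), 126), (np.float64(0.201), 10), (np.float64(0.205), 0), (np.float64(0.209), 0), (np.float64(0.213), 0), (np.float64(0.217), 0), (np.float64(0.221), 0), (np.float64(0.225), 0), (np.float64(0.229), 0), (np.float64(0.233), 0), (np.float64(0.237), 0), (np.float64(0.241), 0), (np.float64(0.245), 0)]
side [(np.float64(0.165), 0), (np.float64(0.169), 0), (np.float64(0.173), 5), (np.float64(0.177), 45), (np.float64(0.181), 49), (np.float64(0.185), 3), (np.float64(0.189), 53), (np.float64(0.193), 333
[... 174 characters left out ...]
44), (np.float64(0.225), 40), (np.float64(0.229), 48), (np.float64(0.233), 18), (np.float64(0.237), 10), (np.float64(0.241), 19), (np.float64(0.245), 13)]
wrist [(np.float64(0.165), 0), (np.float64(0.169), 0), (np.float64(0.173), 0), (np.float64(0.177), 0), (np.float64(0.181), 0), (np.float64(0.185), 0), (np.float64(0.189), 313), (np.float64(0.193), 17927), (np.float64(0.197), 7772), (np.float64(0.201), 110), (np.float64(0.205), 170), (np.float64(0.209), 171), (np.float64(0.213), 197), (np.float64(0.217), 206), (np.float64(0.221), 239), (np.float64(0.225), 1060), (np.float64(0.229), 3164), (np.float64(0.233), 201), (np.float64(0.237), 220), (np.float64(0.241), 232), (np.float64(0.245), 233)]
```

View pics/wrist12.png

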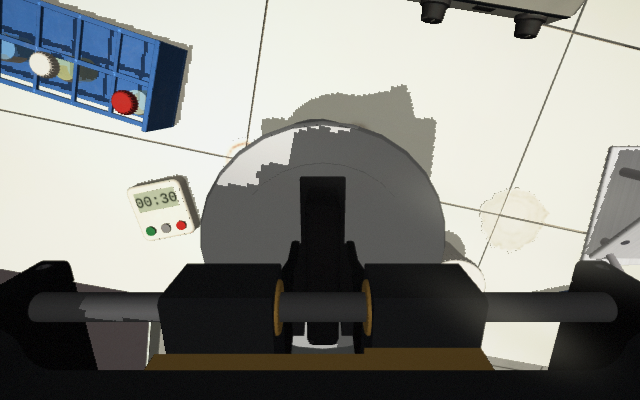

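View pics/side12.png

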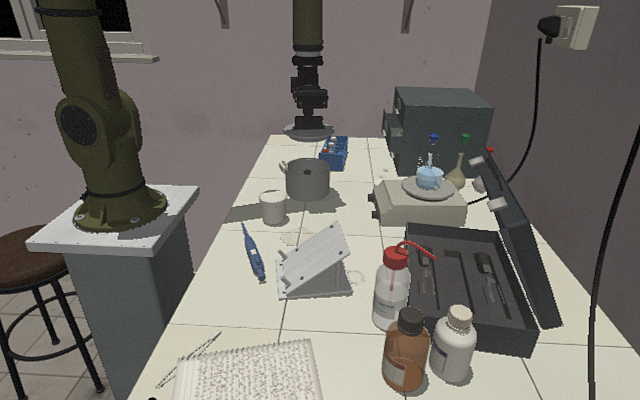

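```bash
cat >> h.py <<'E'
def lidpose(P,zlo,zhi,c=(.481,.146)):
    L=P[(P[:,2]>zlo)&(P[:,2]<zhi)&(np.hypot(P[:,0]-c[0],P[:,1]-c[1])<.085)]
    if len(L)<30: return print('few',len(L))
    for _ in range(4):
        m=L.mean(0); nn=np.linalg.svd(L-m,full_matrices=False)[2][2]; nn*=np.sign(nn[2]); r=(L-m)@nn; L=L[abs(r)<max(.0025,0)]
    h=cv2.convexHull(L[:,:2].astype(np.float32))[:,0]
    q=np.array(circ(h,.0705)); # iterate keeping only edge points
    for _ in range(5):
        k=h[abs(np.hypot(*(h-q).T)-.0705)<.004]
        if len(k)>5: q=circ(k,.0705)
    z=m[2]-(nn[0]*(q[0]-m[0])+nn[1]*(q[1]-m[1]))/nn[2]
    print('lid c',q,'flange top z',round(z,4),'n',nn.round(4),'tilt',round(np.degrees(np.arccos(nn[2])),2),len(L),len(k))
E
python3 - <<'E'
from h import *
for cam in ('top','side','wrist'):
    d=optics.read_camera(cam); P=allcloud(d); print(cam)
    lidpose(P,.188,.202)
    if cam!='wrist':
        t=box(P,[.39,.05,.078],[.58,.25,.088]); print('rim',len(t),circ(t,.063) if len(t)>10 else '')
print(telemetry.get_obs()['tool_pos'])
E
```

```text
top
lid c [0.4832 0.1444] flange top z 0.1953 n [0.0023 0.0183 0.9998] tilt 1.06 235 14
rim 31 [0.48   0.1465]
side
lid c [0.4845 0.1426] flange top z 0.1972 n [-0.0032 -0.007   1.    ] tilt 0.44 446 24
rim 232 [0.4808 0.1452]
wrist
lid c [0.485  0.1443] flange top z 0.1969 n [0.0047 0.0026 1.    ] tilt 0.31 24553 47
[0.48212758 0.14368669 0.19179533]
```

All three cameras agree that the lid must move about −3.5 mm in x and +2.7 mm in y relative to the rim. I'll correct that and lower partway.

```bash
python3 -m pendant '[[5,[5,-3,-3.5],[0,0,0]],[5,[25,-3,-3.5],[0,0,0]],[5,[45,-3,-3.5],[0,0,0]],[5,[65,-3,-3.5],[0,0,0]],[5,[75,-3,-3.5],[0,0,0]],[5,[80,-3,-3.5],[0,0,0]],[5,[80,-3,-3.5],[0,0,0]],[5,[80,-3,-3.5],[0,0,0]]]'; python3 - <<'E'
from h import *
for cam in ('top','side','wrist'):
    d=snap(cam,cam+'13'); P=allcloud(d); print(cam)
    lidpose(P,.108,.125)
    t=box(P,[.39,.05,.078],[.58,.25,.088]); print('rim',len(t),circ(t,.063) if len(t)>10 else '')
print(telemetry.get_obs()['tool_pos'],telemetry.get_obs()['force'])
d=snap('side','s13')['image']
cv2.imwrite('pics/side13c.png',cv2.resize(d[100:240,230:400],None,fx=4,fy=4))
E
```

```text
time_s: 16.83
tool_pos: [0.4788, 0.1476, 0.1122]
tool_rot: [48.4, 89.8, -29.2]
force: [0.4, 0.3, -1.0]
grip_width: 0.0161
top
lid c [0.4792 0.1491] flange top z 0.1173 n [-6.000e-04 -1.340e-02  9.999e-01] tilt 0.77 182 12
rim 0 
side
lid c [0.481  0.1466] flange top z 0.1183 n [-0.003  -0.0123  0.9999] tilt 0.73 482 20
rim 138 [0.4807 0.1458]
wrist
lid c [0.4818 0.1486] flange top z 0.1179 n [0.0032 0.0018 1.    ] tilt 0.21 24547 53
rim 0 
[0.4792603  0.1476352  0.11280981] [ 0.21507012 -0.17077941 -1.04883023]
```

View pics/side13c.png

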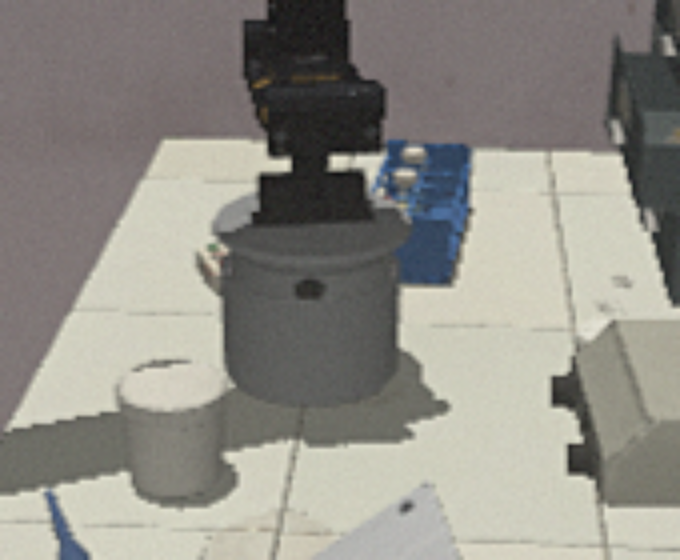

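```bash
python3 -m pendant '[[5,[5,0,1],[0,0,0]],[5,[10,0,1],[0,0,0]],[5,[14,0,1],[0,0,0]],[5,[17,0,1],[0,0,0]],[5,[17,0,1],[0,0,0]],[5,[17,0,1],[0,0,0]]]'; python3 -m pendant '[[5,[2,0,0],[0,0,0]],[5,[4,0,0],[0,0,0]],[5,[4,0,0],[0,0,0]]]';python3 -m pendant '[[5,[1,0,0],[0,0,0]],[5,[2,0,0],[0,0,0]],[5,[2,0,0],[0,0,0]]]'
```

```text
time_s: 17.53
tool_pos: [0.4783, 0.1463, 0.0943]
tool_rot: [26.0, 89.8, -51.5]
force: [-0.3, -0.2, -1.4]
grip_width: 0.0158
time_s: 17.78
tool_pos: [0.4787, 0.1465, 0.0908]
tool_rot: [39.0, 89.8, -38.6]
force: [-0.8, 0.2, 0.9]
grip_width: 0.0157
time_s: 18.03
tool_pos: [0.4787, 0.1465, 0.0893]
tool_rot: [38.0, 89.8, -39.6]
force: [-2.2, 0.1, 4.6]
grip_width: 0.0157
```

On the catches at about 5 N. Pressing on gradually.

```bash
python3 -m pendant '[[5,[1,0,0],[0,0,0]],[5,[2,0,0],[0,0,0]],[5,[2,0,0],[0,0,0]]]'; python3 -m pendant '[[5,[1,0,0],[0,0,0]],[5,[2,0,0],[0,0,0]],[5,[2,0,0],[0,0,0]]]';python3 -m pendant '[[5,[1,0,0],[0,0,0]],[5,[2,0,0],[0,0,0]],[5,[2,0,0],[0,0,0]]]'
```

```text
time_s: 18.28
tool_pos: [0.4784, 0.1463, 0.0862]
tool_rot: [34.3, 89.8, -43.2]
force: [-0.5, -0.1, -1.7]
grip_width: 0.0158
time_s: 18.53
tool_pos: [0.4785, 0.1463, 0.0847]
tool_rot: [29.2, 89.8, -48.4]
force: [-1.7, -0.7, 2.3]
grip_width: 0.0155
time_s: 18.78
tool_pos: [0.4785, 0.1463, 0.0846]
tool_rot: [20.1, 89.8, -57.5]
force: [-7.6, -2.6, 16.7]
grip_width: 0.0157
```

```bash
python3 -m pendant '[[5,[1,0,0],[0,0,0]],[5,[2,0,0],[0,0,0]],[5,[2,0,0],[0,0,0]]]'; python3 - <<'E'
from h import *
for cam in ('top','side','wrist'):
    d=snap(cam,cam+'14'); P=allcloud(d); print(cam)
    lidpose(P,.082,.102)
print(telemetry.get_obs()['tool_pos'],telemetry.get_obs()['force'])
d=snap('side','s14')['image']
cv2.imwrite('pics/side14c.png',cv2.resize(d[100:240,230:400],None,fx=4,fy=4))
E
```

```text
time_s: 19.03
tool_pos: [0.4786, 0.1462, 0.0846]
tool_rot: [14.2, 89.7, -63.3]
force: [-12.7, -4.2, 29.2]
grip_width: 0.016
top
lid c [0.4802 0.1477] flange top z 0.0884 n [0.0182 0.0114 0.9998] tilt 1.23 145 10
side
lid c [0.4824 0.1452] flange top z 0.0907 n [ 0.0011 -0.0257  0.9997] tilt 1.48 474 19
wrist
lid c [0.4813 0.1476] flange top z 0.0898 n [0.0079 0.0021 1.    ] tilt 0.47 24509 49
[0.47856765 0.14629348 0.08460767] [-13.29884435  -3.35429914  30.3090669 ]
```

View pics/side14c.png

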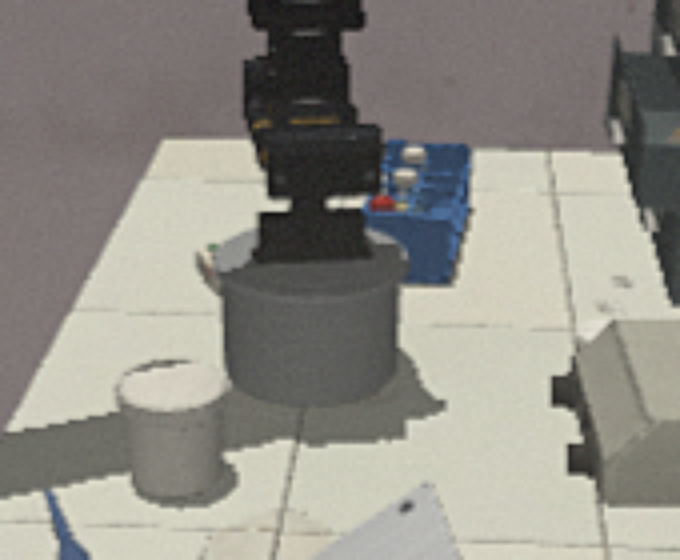

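Flange top sits at about 0.089–0.090 and the lid stopped yielding at 30 N, so it looks home. I'll relax the load, open the fingers, rise and inspect.

```bash
python3 -m pendant '[[5,[-2,0,0],[0,0,0]],[5,[-4,0,0],[0,0,0]],[5,[-4,0,0],[0,0,0]]]'; python3 -m pendant '[[45,[0,0,0],[0,0,0]],[45,[0,0,0],[0,0,0]],[45,[0,0,0],[0,0,0]],[45,[0,0,0],[0,0,0]],[45,[0,0,0],[0,0,0]],[45,[0,0,0],[0,0,0]],[45,[-20,0,0],[0,0,0]],[45,[-50,0,0],[0,0,0]],[45,[-80,0,0],[0,0,0]],[45,[-80,0,0],[0,0,0]]]' 20; python3 - <<'E'
from h import *
for cam in ('top','side','wrist'):
    d=snap(cam,cam+'15'); P=allcloud(d); print(cam)
    lidpose(P,.082,.102)
d=snap('side','s15')
im=d['image']; cv2.imwrite('pics/side15c.png',cv2.resize(im[100:240,230:400],None,fx=4,fy=4))
P=allcloud(d); b=P[(P[:,2]>.02)&(P[:,2]<.07)&(np.hypot(P[:,0]-.481,P[:,1]-.147)<.08)]; print('tub body',len(b),circ(b,.065))
E
```

```text
time_s: 19.48
tool_pos: [0.4786, 0.1462, 0.0847]
tool_rot: [34.3, 89.8, -43.3]
force: [-0.5, -1.0, 2.9]
grip_width: 0.0153
time_s: 20.32
tool_pos: [0.4821, 0.1479, 0.1705]
tool_rot: [76.2, 89.3, -1.3]
force: [0.5, 0.9, 0.0]
grip_width: 0.0448
top
lid c [0.4795 0.1485] flange top z 0.0908 n [-0.0033 -0.0288  0.9996] tilt 1.66 184 10
side
lid c [0.4821 0.1458] flange top z 0.0909 n [ 0.0029 -0.0271  0.9996] tilt 1.56 477 16
wrist
lid c [0.4818 0.1474] flange top z 0.0896 n [1.9e-03 4.0e-04 1.0e+00] tilt 0.11 18086 53
tub body 701 [0.4806 0.1478]
```

View pics/side15c.png

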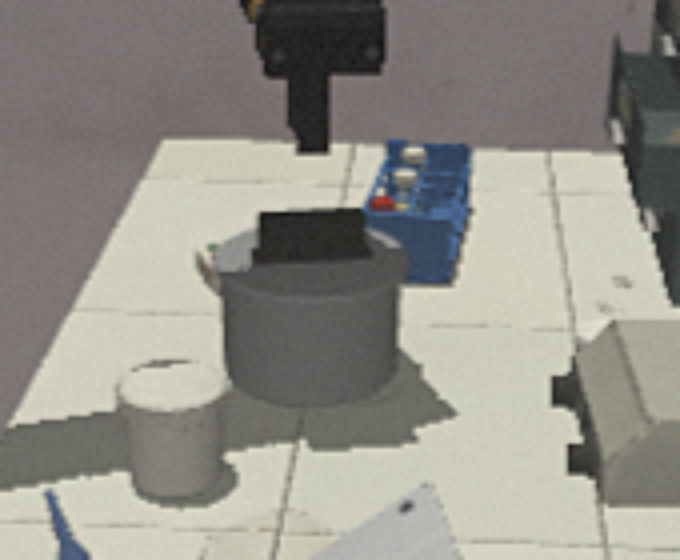

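View pics/wrist15.png

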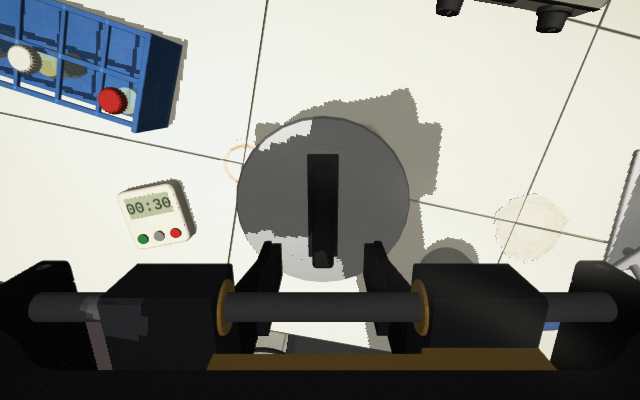

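```bash
python3 - <<'E'
from h import *
d=snap('top','top16')
for l in ['closed_tub','timer_box','wash_flask','glass_beaker']:
    for m in models.masks_of('top',l)[:1]: print(l,round(m['confidence'],2),np.round(np.median(cloud(d,m['pixels']),0),3))
d=snap('wrist','wrist16'); lidpose(allcloud(d),.082,.102)
o=telemetry.get_obs(); print(o['time_s'],o['force'],o['grip_width'])
print(env.sign_off())
E
```

```text
closed_tub 0.59 [ 0.405 -0.013  0.068]
timer_box 0.8 [0.406 0.31  0.018]
wash_flask 0.67 [ 0.657 -0.334  0.111]
glass_beaker 0.67 [0.697 0.17  0.027]
lid c [0.4816 0.1475] flange top z 0.0896 n [1.8e-03 7.0e-04 1.0e+00] tilt 0.11 18516 56
20.8167 [0.01454329 0.30152307 0.81128522] 0.0446810689316
the job is handed in; nothing more can be done
None
```

The vial stands in the tub, the lid is pressed home on it, and I handed the job in at about 20.8 s. `env.sign_off()` gives no verdict, so these are only my own checks:

- **Vial:** after release, the wrist camera showed it upright near the middle of the tub. The lid now hides it, so I could not look again at the end.
- **Lid:** the pressing force built up and then dropped as the lid went down. It then held against a hard stop up to about 30 N. The last wrist-camera fit puts the flange top at 89.6 mm (89.0 mm is fully home), tilted 0.1° and within about 1 mm of centre.
- **Other things on the bench:** the four bystanders measured within about 3 mm of where they started, and the open gripper was well clear.

**What failed or disagreed:**
- **First grasp missed:** the fingers closed on nothing and the vial did not move. The cameras showed the fingertips about 12 mm behind the reported TCP, where `env.tip_reach` puts them 17 mm ahead. I worked from the camera measurement after that.
- **Lid readings differ between cameras:** the top and side cameras fitted about 1.6° of tilt and a flange height of about 91 mm. They see few points on the lid and already showed a tilt error before pressing, so I trusted the denser wrist fit. Their readings are still inside the 2° and 2 mm limits.

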